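# Put the tiered remote stand back together and load it

## Task

Rebuild the tiered stand: fit the middle tier's square bore fully home on the shaft of the bottom tier, its trays crossing those of the bottom tier, then fit the top tier fully home on the middle one, its tray lying the same way as the bottom tier's trays. Lay whichever remotes are there flat, buttons up, inside their trays: TV and soundbar remotes on the bottom tier, one each side, the fan remote on either side of the middle tier, the blind remote on the top tier. Leave the jar, the coaster and the cup where they are.

Things in the scene. Friction and masses are not known exactly. Their poses are not given: they have to be found in the camera images.
- stand: Fixed bottom tier, steel. Pillar 46 mm square, 85 mm tall; on it a brass square shaft 18 mm wide, 28 mm tall, sides parallel to x and y. Two open tray lobes run along its +y and -y, 23 to 185 mm from the axis, 64 mm wide (58 inside), floor 18 mm up, rim 6 mm above the floor. Origin: on the axis, on the sideboard; z up.
- stand_seat (a point): On the stand's axis, the flat top of the pillar (85 mm up) at the foot of the square shaft, where the underside of the middle tier's hub comes to rest.
- stand_left (a point): Middle of the floor of the bottom tier's +y lobe (106 mm from the axis, 18 mm up).
- stand_right (a point): Middle of the floor of the bottom tier's -y lobe (106 mm from the axis, 18 mm up).
- middle: Loose middle tier. Hub 46 mm square, 34 mm tall, square bore 20 wide, 31 deep below; pillar 36 mm square to 85 mm up (grip at 45 to 80), brass square shaft 18 wide to 113 mm. Tray lobes along +x and -x, 23 to 165 mm from the axis, 64 wide (58 inside), floor 26 mm up, rim 6 mm above it. Origin: on the axis at the hub's underside; z up; bore and shaft sides parallel to x, y. Starts upright. 0.6 kg.
- middle_seat (a point): On the middle tier's axis, flat top of its pillar (85 mm above its underside), where the top tier's hub comes to rest.
- middle_a (a point): Middle of the floor of the middle tier's +x lobe (98 mm from the axis, 26 mm above its underside).
- middle_b (a point): Middle of the floor of the middle tier's -x lobe (98 mm from the axis, 26 mm above its underside).
- top: Loose top tier: narrow open tray 110 mm long (x), 46 wide (y), inside 104 by 40, floor 38 mm and rim 44 mm above the underside, on a 46 mm square hub 34 mm tall with a square bore 20 wide, 31 deep below. Grip across its 46 mm width. Origin: on the bore's axis at the hub's underside; x along the tray, z up; bore sides parallel to x, y. Starts upright. 0.25 kg.
- top_in (a point): Middle of the floor of the top tier's tray, 38 mm above its underside.
- tv_remote: Black TV remote with rows of grey keys, a steel ring pad and a red key, 135 by 44 by 20 mm, 110 g. Origin: centre of its underside; x along its length, z up out of its button face. May be absent.
- sound_remote: Grey soundbar remote with a black cross and an orange key, 115 by 38 by 18 mm, 80 g. Origin: centre of its underside; x along its length, z up out of its button face. May be absent.
- fan_remote: White fan remote with blue keys, 105 by 38 by 18 mm, 70 g. Origin: centre of its underside; x along its length, z up out of its button face. May be absent.
- blind_remote: Yellow blind remote with two black keys, 95 by 34 by 18 mm, 60 g. Origin: centre of its underside; x along its length, z up out of its button face. May be absent.
- jar: Small glass jar with a steel screw lid, 60 mm across, 75 mm tall. Origin under its centre. Leave alone.
- coaster: Red hard silicone coaster, 96 mm across, 8 mm thick. Origin under its centre. Leave alone.
- cup: Blue cup, 76 mm across, 70 mm tall. Origin under its centre. Leave alone.
There are look-alikes about, which are no part of the job. What is shaped like the fan_remote but purple is not meant. There is more than one size of the tv_remote; the job needs the larger.

How it is judged:
By the outcome, as a careful person would: the job done as asked, in the order asked, and still so for the second after the job is handed in, with the robot touching nothing.
Of tv_remote, sound_remote, fan_remote, blind_remote only 2 to 4 are there at a start; the rules pass over those that are not, and their reading is None.
At some moment in a run one of tv_remote, sound_remote, fan_remote, blind_remote, top may be knocked a few centimetres aside while the robot is not near it.
It also fails if it takes over 210 s, if anything falls off the work surface, if the arm or the gripper's body presses on something with over 40 N, if the wrist force passes 120 N, or if a joint passes its speed limit or range.

## Robot

A 6-joint arm with a two-finger parallel gripper is mounted at the origin on the work surface. World frame = base frame: x ahead of the robot, y to its left, z up, the work surface at z = 0. Lengths are in m, angles in rad, forces in N, time in s.
With the tool pointing down it reaches from about 0.3 to 0.875 m from the base axis. Payload 6.4 kg.
Tool frame: the origin (TCP) lies on the centre line of the jaws, within the pads' length; the fingertips stand 8 mm ahead of it and the grasp point (between the pads) lies 11 mm behind it; z points along the fingers, y is the line along which they close (so a half turn about z gives the same grasp; the last joint's range is limited). The gripper opens to 85 mm and grips with 20 to 120 N. Pads are 22 mm wide; open, the fingers measure 114 mm over their backs; the gripper's body (76 mm by 85 mm) begins 54 mm behind the grasp point. The pads swing forward as they close: fully open they stand 13 mm farther back than shut.
Start: joints at [-1.502, 0.181, 1.607, -0, 1.354, -0.206], TCP at [0.156, -0.553, 0.239] pointing down, gripper open.
Joint ranges: [-2.99, 2.99], [-0.89, 2.07], [0.3, 2.58], [-1.14, 4.28], [0, 2.63], [-3.12, 3.12]. Speed limits (rad/s): [2.57, 2.57, 3.01, 3.14, 3.14, 3.14].

## Interface

Orientations are given as a unit quaternion [w, x, y, z].
In Python, from bench import ctrl gives the robot as it stands.
- The arm moves only by the shell command python3 -m handwheel 'ROWS' [OPENING]. ROWS is JSON, a list that holds one entry, the list of rows, each a list of 4 numbers: the shift along the tool's x, y, z each as a share of 20 cm, from -1 to 1, then the turn about the tool's z as a share of 1.5 rad, from -1 to 1. In form: [[[x, y, z, twist], ...]]. A call has 1 to 10 rows; each row is the pose to reach, as a shift and turn from the pose commanded when the call began, along the tool's axes at that moment; what a row does not reach only later rows make up. A row lasts 1/8 s, in which the tool goes at most 62.5 mm and 10.7 degrees, less where a joint would pass 70% of its speed; a pose out of reach is approached as far as the arm can. A call with a number of a shift or a turn outside -1 to 1 is refused whole. A call with a gripper value outside its range is refused whole. OPENING is the finger opening in mm, from 0 to 85.4, set as the call begins (- or left out, the last holds). The fingers move at their own pace and stop on an object; the grip force is fixed at half the most. Time passes only in rows, so rows that repeat a pose let the fingers close. It gives the time, the measured TCP pose, the force, the opening and the grip force at its end, in the units of the state.
- ctrl.get_obs(): the state, without advancing time (a new reading comes with each control period).
- ctrl.camera(name): name is "scene" or "top" or "wrist"; returns a dict with "color" (420x560x3 uint8, red, green, blue), "range_z" (420x560 float32, m along the optical axis (not along the pixel's ray), 0 where there is no reading), "K" (3x3 intrinsics, pixels), "distortion" ([k1, k2, p1, p2, k3] as OpenCV has them; the pictures are not rectified), "pose" (4x4, takes a point from camera to world coordinates); the wrist camera has in their place "T_tool_cam" (4x4, takes a point from camera to tool coordinates, whose origin is the TCP and whose axes are the flange's). Camera axes: x right, y down, z forward; pixel columns grow to the right and rows downward; lengths in m; the calibration is good to about 2 mm. A picture is of the moment at which its call begins: read the wrist's pose just before it.
- ctrl.hand_in(): hands the job in; it is judged then, once.
The state is a dict: "time_s": time; "q": joint angles; "dq": joint speeds; "joint_efforts": joint torques, N m; "eef_pos": TCP position; "eef_rot": TCP orientation; "wrist_force": force on the tool from outside, world axes, zero at the start; "torque": the same for the moment, N m; "opening": opening from 0.0 (shut) to 1.0 (fully open); "grasp_force": force on a finger pad.
Only numpy, scipy, OpenCV 4.12 (cv2) and the standard library are available. Lean on these libraries where they do the work, as an engineer would, in place of code of your own. Each camera call takes 0.05 s, during which the arm holds its last target. There are 200 camera calls.

## Working session

There is one attempt and no reset: what is moved stays moved. The work goes in short steps, Python scripts to look and compute and a shell command to move; the robot and the scene stay as the last step left them, time stands still between calls to the robot, and variables do not carry over. Pictures are saved under pics/ and viewed, at most 14 in all, crops included, and the job is handed in when it is done.

```bash
ls; mkdir -p pics; python3 - <<'E'
from bench import ctrl
import cv2,numpy as np
for n in ("top","scene"):
    c=ctrl.camera(n); cv2.imwrite(f"pics/{n}0.png",cv2.cvtColor(c["color"],cv2.COLOR_RGB2BGR)); np.savez(f"{n}0.npz",**c)
    print(n,c["K"].round(1).tolist(),c["distortion"],c["pose"].round(3).tolist())
o=ctrl.get_obs();print(o)
E
```

```text
pics
top [[428.1, 0.0, 278.3], [0.0, 428.1, 211.1], [0.0, 0.0, 1.0]] [-0.07636968  0.          0.          0.          0.        ] [[0.014, -0.997, 0.076, 0.423], [-1.0, -0.013, 0.011, -0.036], [-0.01, -0.077, -0.997, 1.189], [0.0, 0.0, 0.0, 1.0]]
scene [[482.8, 0.0, 274.9], [0.0, 482.8, 204.0], [0.0, 0.0, 1.0]] [-0.04690559  0.          0.          0.          0.        ] [[-0.874, 0.294, -0.388, 1.064], [0.487, 0.525, -0.698, 0.993], [-0.002, -0.799, -0.601, 0.943], [0.0, 0.0, 0.0, 1.0]]
{'time_s': 0.1, 'q': array([-1.50229039e+00,  1.81495324e-01,  1.60788415e+00, -2.53555911e-05,
        1.35381705e+00, -2.06312329e-01]), 'dq': array([ 0.00193169, -0.00133286, -0.00101723,  0.00072124,  0.00023613,
        0.00122558]), 'joint_efforts': array([ 7.08647294e-04, -4.45875800e+01, -3.52238667e+01, -2.63011325e-04,
        4.12876136e-03,  2.51449387e-05]), 'eef_pos': array([ 0.15600774, -0.55293198,  0.2384697 ]), 'eef_rot': array([-8.00887635e-04,  9.90573516e-01,  1.36979801e-01,  4.28634357e-05]), 'wrist_force': array([-0.10203428, -0.1129012 ,  0.26039086]), 'torque': array([ 0.00470273, -0.02961806, -0.00990483]), 'grasp_force': 0.0, 'opening': 0.9977394715039489}
```

View pics/top0.png

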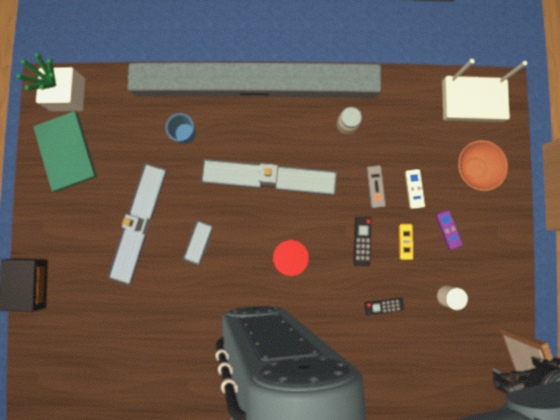

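View pics/scene0.png

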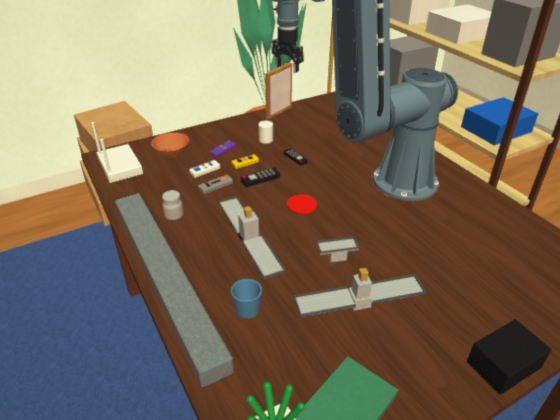

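The top view shows the stand at (268,173), middle tier at (133,223), top tier at (198,242), soundbar remote at (376,187), fan at (415,188), blind at (406,241) and the purple look-alike at (450,229). There are two TV remotes, at (362,241) and (384,306). The first is longer (about 48 px against 38 px), so it is the one meant. Next I'll measure the blobs from depth and confirm in a crop.

```bash
cat > h.py <<'E'
import numpy as np,cv2
from bench import ctrl
def Rq(q):
    from scipy.spatial.transform import Rotation as R
    return R.from_quat([q[1],q[2],q[3],q[0]]).as_matrix()
def cloud(c,T):
    h,w=c["range_z"].shape; u,v=np.meshgrid(np.arange(w),np.arange(h))
    p=cv2.undistortPoints(np.stack([u,v],-1).reshape(-1,1,2).astype(np.float64),c["K"],c["distortion"]).reshape(h,w,2)
    z=c["range_z"]; P=np.dstack([p[...,0]*z,p[...,1]*z,z]); return P@T[:3,:3].T+T[:3,3]
def wrist():
    o=ctrl.get_obs(); c=ctrl.camera("wrist"); T=np.eye(4); T[:3,:3]=Rq(o["eef_rot"]); T[:3,3]=o["eef_pos"]
    return c,T@c["T_tool_cam"]
def px(c,T,uv,z):
    p=cv2.undistortPoints(np.array(uv,float).reshape(-1,1,2),c["K"],c["distortion"]).reshape(-1,2)
    d=np.c_[p,np.ones(len(p))]@T[:3,:3].T; s=(z-T[2,3])/d[:,2]; return T[:3,3]+d*s[:,None]
def proj(c,T,X):
    Ti=np.linalg.inv(T); X=np.atleast_2d(X)@Ti[:3,:3].T+Ti[:3,3]
    return cv2.projectPoints(X,np.zeros(3),np.zeros(3),c["K"],c["distortion"])[0].reshape(-1,2)
def rect(pts):
    (cx,cy),(a,b),an=cv2.minAreaRect(pts.astype(np.float32)); 
    if a<b: a,b,an=b,a,an+90
    return np.round([cx,cy,a,b],4).tolist(), round(((an+90)%180)-90,1)
def go(x,y,z,psi=None):
    """print units for handwheel rows to reach world x,y,z, tool-x yaw psi deg (mod 180)"""
    o=ctrl.get_obs(); R=Rq(o["eef_rot"]); d=R.T@(np.array([x,y,z])-o["eef_pos"])
    cur=np.degrees(np.arctan2(R[1,0],R[0,0])); t=0
    if psi is not None: t=-(((psi-cur+90)%180)-90)
    print("yaw %.2f q6 %.2f  units: "%(cur,o["q"][5]),(d/.2).round(4).tolist(),"twist %.4f (%.1fdeg)"%(np.radians(t)/1.5,t), "t=%.1f"%o["time_s"])
E
python3 - <<'E'
from h import *
c=dict(np.load("top0.npz")); P=cloud(c,c["pose"]); z=P[...,2]
tab=z[330:350,100:200]; print("table z",np.median(tab), np.median(z[270:290,420:440]))
m=((z>.008)&(z<.3)).astype(np.uint8); m[280:,200:]&=0; 
n,l,s,ce=cv2.connectedComponentsWithStats(m,connectivity=4)
for i in range(1,n):
    if 60<s[i,4]<4000 and ce[i][1]>100:
        q=P[l==i]; print(ce[i].round(),s[i,4],rect(q[:,:2]),"zmax %.3f med %.3f"%(q[:,2].max(),np.median(q[:,2])))
im=cv2.cvtColor(c["color"],cv2.COLOR_RGB2BGR)
cv2.imwrite("pics/crop1.png",cv2.resize(im[150:325,335:475],None,fx=3.4,fy=3.4,interpolation=cv2.INTER_CUBIC))
E
```

```text
table z -0.00018390211891028407 -0.0002853839789261903
[348. 120.] 494 ([0.7616, -0.2107, 0.0566, 0.0564], 14.2) zmax 0.081 med 0.074
[ 64. 151.] 3190 ([0.6772, 0.5917, 0.2022, 0.1352], 20.1) zmax 0.033 med 0.024
[180. 127.] 491 ([0.7329, 0.2462, 0.0743, 0.0721], 27.1) zmax 0.076 med 0.051
[484. 165.] 1565 ([0.6436, -0.5781, 0.1385, 0.1366], -71.6) zmax 0.056 med 0.026
[269. 177.] 3122 ([0.6073, 0.006, 0.3713, 0.0656], 85.3) zmax 0.117 med 0.019
[137. 224.] 2879 ([0.4728, 0.3647, 0.3309, 0.0679], -15.9) zmax 0.117 med 0.027
[375. 187.] 592 ([0.5847, -0.2908, 0.1149, 0.04], 6.3) zmax 0.025 med 0.018
[414. 189.] 511 ([0.5803, -0.3998, 0.1054, 0.0375], 7.7) zmax 0.026 med 0.018
[449. 230.] 530 ([0.4678, -0.4953, 0.1037, 0.0399], 22.0) zmax 0.024 med 0.018
[362. 241.] 764 ([0.4339, -0.2529, 0.133, 0.0439], -2.7) zmax 0.028 med 0.020
[198. 242.] 740 ([0.4241, 0.193, 0.1088, 0.0481], -19.5) zmax 0.051 med 0.038
[406. 241.] 445 ([0.4339, -0.3741, 0.091, 0.0353], 0.1) zmax 0.025 med 0.018
[288. 257.] 73 ([0.388, -0.0502, 0.0533, 0.0256], 25.5) zmax 0.017 med 0.009
[ 23. 284.] 2412 ([0.2999, 0.6774, 0.1417, 0.1044], 0.9) zmax 0.078 med 0.069
```

View pics/crop1.png

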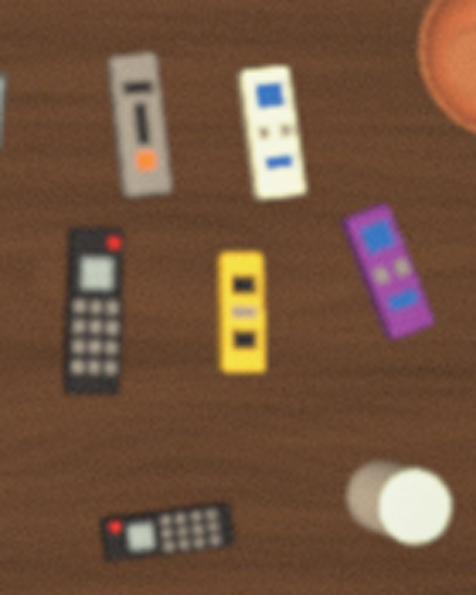

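The crop confirms it: the larger TV remote is at crop (93,310), the small look-alike at (168,530), and the white fan remote at (272,132) with the purple one at (388,270). Next is a wrist look above the middle tier.

```bash
H="python3 -m handwheel"
$H '[[[0.99,-0.76,-0.2,0],[0.99,-0.76,-0.2,0],[0.99,-0.76,-0.2,0],[0.99,-0.76,-0.2,0],[0.99,-0.76,-0.2,0]]]' 85
$H '[[[0.75,-0.83,0,0],[0.75,-0.83,0,0],[0.75,-0.83,0,0],[0.75,-0.83,0,0],[0.75,-0.83,0,0]]]'
$H '[[[0.27,-0.96,0,-0.68],[0.27,-0.96,0,-0.68],[0.27,-0.96,0,-0.68],[0.27,-0.96,0,-0.68],[0.27,-0.96,0,-0.68],[0.27,-0.96,0,-0.68],[0.27,-0.96,0,-0.68]]]'
python3 - <<'E'
from h import *
go(.473,.247,.28,74); print(ctrl.get_obs()["eef_pos"])
E
```

```text
time_s: 0.72
eef_pos: [0.3074, -0.3506, 0.2799]
eef_rot: [0.0, 0.99, 0.14, 0.001]
wrist_force: [-0.5, -0.8, 0.4]
opening: 0.995
grasp_force: 0.0
time_s: 1.35
eef_pos: [0.4051, -0.1518, 0.2789]
eef_rot: [-0.0, 0.99, 0.139, -0.0]
wrist_force: [-0.3, -0.3, -0.0]
opening: 0.995
grasp_force: 0.0
time_s: 2.22
eef_pos: [0.4048, 0.0452, 0.279]
eef_rot: [-0.0, 0.798, 0.602, -0.0]
wrist_force: [-0.1, 0.1, 0.2]
opening: 0.994
grasp_force: 0.0
yaw 74.04 q6 0.10  units:  [1.0642, 0.0506, -0.0057] twist 0.0005 (0.0deg) t=2.2
[0.40476585 0.04515031 0.27899066]
```

```bash
H="python3 -m handwheel"
$H '[[[1,0.08,0,0],[1,0.08,0,0],[1,0.08,0,0],[1,0.08,0,0],[1,0.08,0,0]]]'
$H '[[[0.25,0.13,-0.2,0],[0.25,0.13,-0.2,0],[0.25,0.13,-0.2,0],[0.25,0.13,-0.2,0],[0.25,0.13,-0.2,0]]]'
python3 - <<'E'
from h import *
c,T=wrist(); np.savez("w1.npz",T=T,**c); print(c["T_tool_cam"].round(3).tolist(),c["K"][0].round(1),c["distortion"])
cv2.imwrite("pics/w1.png",cv2.cvtColor(c["color"],cv2.COLOR_RGB2BGR))
P=cloud(c,T); z=P[...,2]; print("table",np.median(z[(z<.01)&(z>-.02)]))
for lo,hi in ((.08,.09),(.105,.12)):
    q=P[(z>lo)&(z<hi)]; print(lo,len(q),rect(q[:,:2]),np.median(q[:,2]))
go(.473,.365,.1,74); print(ctrl.get_obs()["eef_pos"])
E
```

```text
time_s: 2.85
eef_pos: [0.4746, 0.2341, 0.2786]
eef_rot: [-0.0, 0.798, 0.603, -0.001]
wrist_force: [0.8, 0.9, -0.4]
opening: 0.993
grasp_force: 0.0
time_s: 3.48
eef_pos: [0.5125, 0.2747, 0.3188]
eef_rot: [-0.0, 0.798, 0.603, -0.001]
wrist_force: [-0.3, -1.2, -0.3]
opening: 0.994
grasp_force: 0.0
[[-0.001, -0.958, -0.288, 0.073], [1.0, -0.001, -0.001, 0.0], [0.001, -0.288, 0.958, -0.135], [0.0, 0.0, 0.0, 1.0]] [327.5   0.  277.4] [-0.0751336  0.         0.         0.         0.       ]
table 0.00012692057217161823
0.08 873 ([0.5229, 0.1894, 0.4115, 0.0465], -74.1) 0.08480712458979284
0.105 323 ([0.4731, 0.3645, 0.0174, 0.0166], -16.5) 0.11303017167757234
yaw 74.14 q6 0.57  units:  [0.3798, -0.313, 1.0945] twist 0.0017 (0.1deg) t=3.5
[0.51263153 0.27490696 0.31890418]
```

View pics/w1.png

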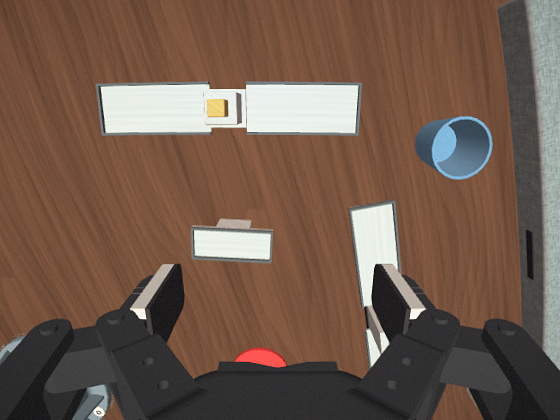

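Wrist view: the middle tier lies across the top of the image with its shaft at (216,108), the top tier is at (232,243), and part of the stand shows at (375,260).

```bash
python3 - <<'E'
from h import *
f=np.load("w1.npz"); c=dict(f); P=cloud(c,f["T"]); z=P[...,2]
m=np.zeros(z.shape,bool); m[70:145,85:375]=1; q=P[m&(z>.018)&(z<.04)]; print(rect(q[:,:2]))
v=np.linalg.svd(q[:,:2]-q[:,:2].mean(0),full_matrices=0)[2][0]; print(np.degrees(np.arctan(v[1]/v[0])))
q=P[m&(z>.08)&(z<.09)]; print("pillar",rect(q[:,:2]))
m=np.zeros(z.shape,bool); m[190:270,180:285]=1; q=P[m&(z>.03)&(z<.06)]; print("top",rect(q[:,:2]),np.median(q[:,2]))
go(.473,.3645,.2,74)
E
```

```text
([0.4727, 0.3644, 0.3316, 0.0644], -16.3)
-16.212773246126424
pillar ([0.4731, 0.3645, 0.0358, 0.035], -16.2)
top ([0.4233, 0.192, 0.1108, 0.0472], -19.2) 0.0385299690840738
yaw 74.14 q6 0.57  units:  [0.3771, -0.3126, 0.5945] twist 0.0017 (0.1deg) t=3.5
```

```bash
H="python3 -m handwheel"
$H '[[[0.377,-0.313,0,0.004],[0.377,-0.313,0,0.004],[0.377,-0.313,0.6,0.004],[0.377,-0.313,0.6,0.004],[0.377,-0.313,0.6,0.004],[0.377,-0.313,0.6,0.004]]]'
python3 - <<'E'
from h import *
go(.473,.3645,.054,73.8)
E
```

```text
time_s: 4.28
eef_pos: [0.4746, 0.3656, 0.2016]
eef_rot: [0.0, 0.8, 0.601, 0.001]
wrist_force: [1.3, -0.4, 0.6]
opening: 0.995
grasp_force: 0.0
yaw 73.83 q6 0.74  units:  [-0.0087, -0.0074, 0.738] twist 0.0003 (0.0deg) t=4.3
```

```bash
H="python3 -m handwheel"
$H '[[[-0.004,-0.004,0.3,0],[-0.004,-0.004,0.5,0],[-0.004,-0.004,0.65,0],[-0.004,-0.004,0.735,0],[-0.004,-0.004,0.735,0],[-0.004,-0.004,0.735,0],[-0.004,-0.004,0.735,0]]]'
python3 - <<'E'
from h import *
go(.473,.3645,.054,73.8)
E
```

```text
time_s: 5.15
eef_pos: [0.4736, 0.3653, 0.0541]
eef_rot: [0.0, 0.799, 0.601, 0.001]
wrist_force: [0.2, 0.0, 0.3]
opening: 0.998
grasp_force: 0.0
yaw 73.85 q6 0.74  units:  [-0.0046, -0.0018, 0.0004] twist 0.0005 (0.0deg) t=5.2
```

```bash
H="python3 -m handwheel"
$H '[[[0,0,0,0],[0,0,0,0],[0,0,0,0],[0,0,0,0],[0,0,0,0],[0,0,0,0]]]' 20
$H '[[[0,0,-0.1,0],[0,0,-0.3,0],[0,0,-0.5,0],[0,0,-0.7,0],[0,0,-0.8,0],[0,0,-0.8,0],[0,0,-0.8,0]]]'
python3 - <<'E'
from h import *
go(.607,.006,.214,85.3)
E
```

```text
time_s: 5.9
eef_pos: [0.4729, 0.3647, 0.0526]
eef_rot: [0.0, 0.799, 0.601, 0.0]
wrist_force: [2.2, 0.1, 1.3]
opening: 0.414
grasp_force: 61.8
time_s: 6.78
eef_pos: [0.4711, 0.3641, 0.2106]
eef_rot: [-0.0, 0.799, 0.601, -0.002]
wrist_force: [-0.8, 0.1, -7.6]
opening: 0.413
grasp_force: 62.1
yaw 73.85 q6 0.74  units:  [-1.5311, 1.1507, -0.0164] twist -0.1332 (-11.5deg) t=6.8
```

```bash
python3 - <<'E'
from h import *
c=dict(np.load("top0.npz")); P=cloud(c,c["pose"]); z=P[...,2]
f=np.load("w1.npz"); w=dict(f); W=cloud(w,f["T"])
for n,Q in(("top",P),("wrist",W)):
  for b,x,y in(("mid",.473,.3645),("stand",.607,.006),("topt",.423,.192)):
    m=(np.hypot(Q[...,0]-x,Q[...,1]-y)<.2); zz=Q[...,2]
    near=(np.hypot(Q[...,0]-x,Q[...,1]-y)<.06)
    for lo,hi,k in((.107,.12,near),(.08,.09,near),(.012,.04,m)):
        q=Q[k&(zz>lo)&(zz<hi)]
        if b=="topt" and lo>.05: continue
        if len(q)>20:
            v=np.linalg.svd(q[:,:2]-q[:,:2].mean(0),full_matrices=0)[2][0]; print(n,b,lo,len(q),q.mean(0).round(4),rect(q[:,:2]),"pca %.1f"%np.degrees(np.arctan2(v[1],v[0])))
E
```

```text
top mid 0.107 48 [0.4732 0.3649 0.113 ] ([0.473, 0.3655, 0.0187, 0.016], 68.6) pca -99.7
top mid 0.08 120 [0.4727 0.3616 0.0848] ([0.473, 0.3649, 0.039, 0.0339], 74.6) pca 160.5
top mid 0.012 3124 [0.4667 0.3423 0.0285] ([0.4951, 0.3336, 0.3335, 0.3039], 16.7) pca 167.6
top stand 0.107 53 [0.6067 0.0052 0.1126] ([0.6063, 0.0055, 0.0179, 0.0178], 0.6) pca 136.7
top stand 0.08 242 [0.6057 0.0053 0.0849] ([0.6067, 0.0055, 0.0463, 0.0457], -4.9) pca 139.6
top stand 0.012 2743 [0.6068 0.0054 0.0188] ([0.5368, 0.0118, 0.3714, 0.2068], 85.3) pca -94.7
top topt 0.012 1994 [0.4836 0.2702 0.0279] ([0.4807, 0.2573, 0.3626, 0.2293], -29.3) pca 122.7
wrist mid 0.107 317 [0.4735 0.3645 0.1129] ([0.4731, 0.3645, 0.0174, 0.0166], -16.5) pca -35.0
wrist mid 0.08 740 [0.4752 0.3641 0.0848] ([0.4731, 0.3645, 0.0358, 0.035], -16.2) pca -102.5
wrist mid 0.012 14119 [0.4675 0.3393 0.0285] ([0.4493, 0.2841, 0.3316, 0.2317], -16.3) pca 164.5
wrist stand 0.08 133 [0.5887 0.0158 0.0842] ([0.5898, 0.0109, 0.0387, 0.0112], 83.2) pca -97.0
wrist stand 0.012 3973 [0.6106 0.11   0.0191] ([0.6096, 0.044, 0.2921, 0.0653], 84.8) pca -102.8
wrist topt 0.012 8320 [0.4806 0.276  0.0283] ([0.4811, 0.2575, 0.365, 0.2282], -30.1) pca -58.4
```

```bash
H="python3 -m handwheel"
$H '[[[-0.2,0.15,0,0],[-0.5,0.37,0,0],[-0.77,0.575,-0.03,0],[-0.77,0.575,-0.03,0],[-0.77,0.575,-0.03,0]]]'
$H '[[[-0.25,0.19,0,-0.13],[-0.5,0.37,0,-0.13],[-0.76,0.575,0,-0.13],[-0.76,0.575,0,-0.13],[-0.76,0.575,0,-0.13],[-0.76,0.575,0,-0.13],[-0.76,0.575,0,-0.13]]]'
python3 - <<'E'
from h import *
go(.6067,.0050,.17,85.2); o=ctrl.get_obs(); print(o["wrist_force"],o["torque"])
c=ctrl.camera("top"); np.savez("t2.npz",**c); P=cloud(c,c["pose"])
q=P.reshape(-1,3); q=q[(np.hypot(q[:,0]-.607,q[:,1]-.005)<.19)&(q[:,2]>.17)&(q[:,2]<.205)]
print(rect(q[:,:2]),q.mean(0))
cv2.imwrite("pics/t2.png",cv2.cvtColor(c["color"],cv2.COLOR_RGB2BGR)); c=ctrl.camera("scene")
cv2.imwrite("pics/s2.png",cv2.resize(cv2.cvtColor(c["color"],cv2.COLOR_RGB2BGR)[120:320,150:400],None,fx=3,fy=3))
E
```

```text
time_s: 7.4
eef_pos: [0.5396, 0.1835, 0.2168]
eef_rot: [-0.001, 0.8, 0.6, -0.001]
wrist_force: [-0.3, 0.5, -6.4]
opening: 0.411
grasp_force: 62.8
time_s: 8.28
eef_pos: [0.6077, 0.0086, 0.2182]
eef_rot: [-0.0, 0.736, 0.677, -0.0]
wrist_force: [0.3, -0.1, -6.7]
opening: 0.411
grasp_force: 63.7
yaw 85.15 q6 -0.10  units:  [-0.0186, -0.0036, 0.2408] twist -0.0006 (-0.0deg) t=8.3
[ 0.29720702 -0.08701685 -6.65273887] [-0.0013964  -0.01024084 -0.04384258]
([0.6425, 0.0153, 0.2676, 0.0637], -9.0) [0.58505384 0.01811114 0.19263636]
```

View pics/s2.png

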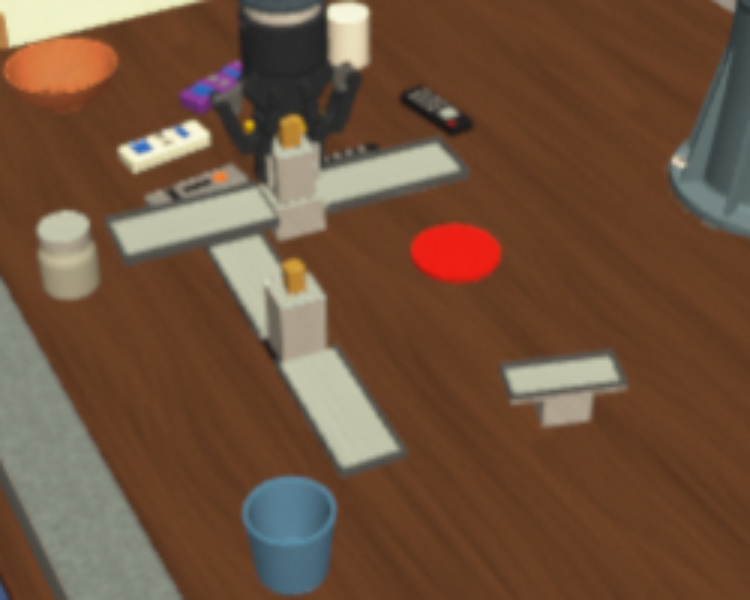

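```bash
python3 - <<'E'
from h import *
c,T=wrist(); P=cloud(c,T)
cv2.imwrite("pics/w2.png",cv2.cvtColor(c["color"],cv2.COLOR_RGB2BGR))
q=P.reshape(-1,3); m=(q[:,2]>.182)&(q[:,2]<.202)&(np.hypot(q[:,0]-.607,q[:,1]-.005)<.19); q=q[m]
for s in(-1,1):
    r=q[(q[:,0]-.607)*s>.035]; print(s,len(r),rect(r[:,:2]) if len(r) else 0, np.median(r[:,2]))
E
```

```text
-1 22744 ([0.5086, 0.0165, 0.128, 0.065], -5.0) 0.1919093314715247
1 23806 ([0.7058, -0.001, 0.1332, 0.0652], -4.8) 0.19208382901467874
```

View pics/w2.png

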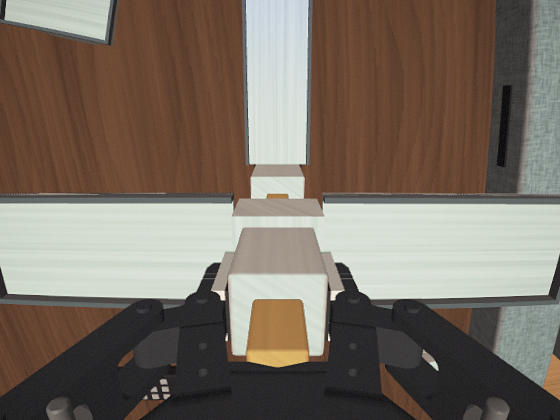

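The wrist view shows the tier held level and square. The stand's +y lobe is at (277,80) and its pillar at (277,180), with the held lobes crossing them. I'll align, then lower.

```bash
H="python3 -m handwheel"
$H '[[[-0.016,-0.004,0.1,0],[-0.016,-0.004,0.22,0],[-0.016,-0.004,0.22,0],[-0.016,-0.004,0.22,0],[-0.016,-0.004,0.22,0]]]'
python3 - <<'E'
from h import *
go(.6067,.0055,.1376,85.2)
E
```

```text
time_s: 9.05
eef_pos: [0.6081, 0.0035, 0.1758]
eef_rot: [0.001, 0.737, 0.676, 0.001]
wrist_force: [1.0, 0.3, -7.2]
opening: 0.41
grasp_force: 63.3
yaw 85.02 q6 -0.10  units:  [0.0092, -0.0083, 0.1912] twist -0.0021 (-0.2deg) t=9.1
```

```bash
H="python3 -m handwheel"
for i in 1 2 3; do $H '[[[0,0,0,0],[0,0,0,0]]]' | grep eef_pos; done
```

```text
eef_pos: [0.6073, 0.0036, 0.1748]
eef_pos: [0.6071, 0.0036, 0.1743]
eef_pos: [0.6071, 0.0037, 0.1742]
```

```bash
H="python3 -m handwheel"
$H '[[[0.009,-0.002,0.05,0],[0.009,-0.002,0.05,0],[0.009,-0.002,0.05,0],[0.009,-0.002,0.05,0],[0.009,-0.002,0.05,0],[0.009,-0.002,0.05,0]]]'
$H '[[[0,0,0.02,0],[0,0,0.03,0],[0,0,0.03,0],[0,0,0.03,0]]]'
```

```text
time_s: 10.55
eef_pos: [0.6069, 0.0054, 0.1644]
eef_rot: [0.0, 0.737, 0.676, 0.0]
wrist_force: [-0.0, -0.2, -6.8]
opening: 0.418
grasp_force: 63.6
time_s: 11.05
eef_pos: [0.6069, 0.0055, 0.1583]
eef_rot: [-0.0, 0.737, 0.676, -0.0]
wrist_force: [0.0, 0.7, -6.6]
opening: 0.41
grasp_force: 63.7
```

```bash
H="python3 -m handwheel"
$H '[[[0,0,0.02,0],[0,0,0.04,0],[0,0,0.06,0],[0,0,0.06,0],[0,0,0.06,0]]]'
$H '[[[0,0,0.02,0],[0,0,0.03,0],[0,0,0.04,0],[0,0,0.04,0],[0,0,0.04,0]]]'
```

```text
time_s: 11.68
eef_pos: [0.6069, 0.0054, 0.1463]
eef_rot: [-0.0, 0.737, 0.676, -0.0]
wrist_force: [0.3, 0.3, -7.0]
opening: 0.417
grasp_force: 63.6
time_s: 12.3
eef_pos: [0.6069, 0.0055, 0.1384]
eef_rot: [0.0, 0.737, 0.676, 0.0]
wrist_force: [-0.7, -0.2, -7.2]
opening: 0.414
grasp_force: 63.7
```

```bash
H="python3 -m handwheel"
$H '[[[0,0,0.005,0],[0,0,0.01,0],[0,0,0.01,0],[0,0,0.01,0]]]'
$H '[[[0,0,0.004,0],[0,0,0.004,0],[0,0,0.004,0]]]'
```

```text
time_s: 12.8
eef_pos: [0.6072, 0.0053, 0.1376]
eef_rot: [0.0, 0.737, 0.676, 0.0]
wrist_force: [-4.0, 0.0, 6.3]
opening: 0.411
grasp_force: 65.1
time_s: 13.18
eef_pos: [0.6072, 0.0053, 0.1376]
eef_rot: [0.0, 0.737, 0.676, 0.0]
wrist_force: [-7.8, -0.6, 9.8]
opening: 0.413
grasp_force: 65.9
```

Seated at the predicted height with upward contact force. Release and retreat.

```bash
H="python3 -m handwheel"
$H '[[[0,0,0,0],[0,0,0,0],[0,0,0,0],[0,0,0,0],[0,0,0,0]]]' 85
$H '[[[0,0,-0.2,0],[0,0,-0.4,0],[0,0,-0.7,0],[0,0,-0.7,0]]]'
$H '[[[0.3,-0.25,0,-0.2],[0.7,-0.7,0,-0.4],[0.7,-0.7,0,-0.88],[0.7,-0.7,0,-0.88],[0.7,-0.7,0,-0.88],[0.7,-0.7,0,-0.88],[0.7,-0.7,0,-0.88],[0.7,-0.7,0,-0.88],[0.7,-0.7,0,-0.88],[0.7,-0.7,0,-0.88]]]'
python3 - <<'E'
from h import *
c,T=wrist(); P=cloud(c,T).reshape(-1,3)
cv2.imwrite("pics/w3.png",cv2.cvtColor(c["color"],cv2.COLOR_RGB2BGR))
q=P[(np.hypot(P[:,0]-.423,P[:,1]-.192)<.12)&(P[:,2]>.03)&(P[:,2]<.055)]
if len(q): print(len(q),rect(q[:,:2]),np.median(q[:,2]))
go(.4233,.192,.1,160.7); print(ctrl.get_obs()["eef_pos"])
E
```

```text
time_s: 13.8
eef_pos: [0.6069, 0.0055, 0.1354]
eef_rot: [-0.0, 0.737, 0.676, 0.0]
wrist_force: [0.2, 0.4, 0.2]
opening: 0.998
grasp_force: 0.0
time_s: 14.3
eef_pos: [0.6099, 0.005, 0.2821]
eef_rot: [0.005, 0.737, 0.676, 0.003]
wrist_force: [0.9, 0.0, 0.1]
opening: 0.993
grasp_force: 0.0
time_s: 15.55
eef_pos: [0.4795, 0.157, 0.2753]
eef_rot: [-0.0, 0.169, 0.986, -0.0]
wrist_force: [0.7, 0.2, -0.8]
opening: 1.001
grasp_force: 0.0
4399 ([0.4242, 0.1923, 0.11, 0.0463], -18.8) 0.03836401129352279
yaw 160.55 q6 -1.15  units:  [0.3232, 0.0711, 0.8768] twist -0.0017 (-0.1deg) t=15.6
[0.47955028 0.15706191 0.27534867]
```

View pics/w3.png

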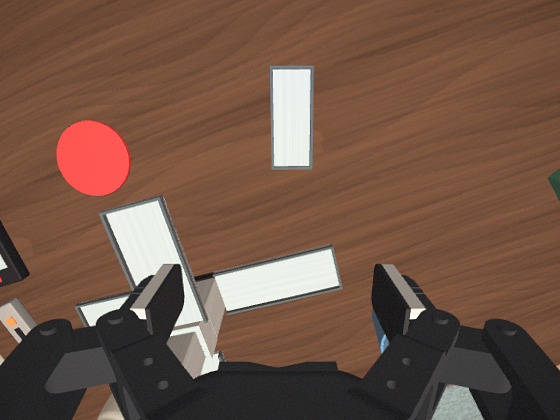

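The view shows the top tier at (292,117), in line with the tool, and the crossed tiers at lower left (180,270).

```bash
H="python3 -m handwheel"
$H '[[[0.322,0.068,0,-0.005],[0.322,0.068,0.3,-0.005],[0.322,0.068,0.6,-0.005],[0.322,0.068,0.85,-0.005],[0.322,0.068,0.85,-0.005],[0.322,0.068,0.85,-0.005],[0.322,0.068,0.85,-0.005]]]'
python3 - <<'E'
from h import *
go(.424,.1922,.028,161)
E
```

```text
time_s: 16.48
eef_pos: [0.4254, 0.1916, 0.1081]
eef_rot: [0.002, 0.165, 0.986, 0.001]
wrist_force: [-0.3, -1.0, 0.5]
opening: 0.997
grasp_force: 0.0
yaw 161.06 q6 -1.07  units:  [0.0095, -0.0005, 0.4004] twist 0.0007 (0.1deg) t=16.5
```

```bash
H="python3 -m handwheel"
$H '[[[0.004,0,0.2,0],[0.004,0,0.35,0],[0.004,0,0.39,0],[0.004,0,0.39,0],[0.004,0,0.39,0],[0.004,0,0.39,0]]]'
$H '[[[0,0,0,0],[0,0,0,0],[0,0,0,0],[0,0,0,0],[0,0,0,0],[0,0,0,0]]]' 30
$H '[[[0,0,-0.1,0],[0,0,-0.4,0],[0,0,-0.7,0],[0,0,-0.95,0],[0,0,-0.95,0],[0,0,-0.95,0],[0,0,-0.95,0]]]'
python3 - <<'E'
from h import *
c,T=wrist(); P=cloud(c,T).reshape(-1,3); o=ctrl.get_obs()
p=o["eef_pos"]; q=P[(np.hypot(P[:,0]-p[0],P[:,1]-p[1])<.1)&(abs(P[:,2]-p[2]-.013)<.012)]
print(p,len(q),rect(q[:,:2]),np.median(q[:,2]))
go(.6067,.0055,p[2],85.2)
E
```

```text
time_s: 17.23
eef_pos: [0.4236, 0.1917, 0.0287]
eef_rot: [0.001, 0.164, 0.986, 0.0]
wrist_force: [0.6, 0.1, -0.5]
opening: 0.997
grasp_force: 0.0
time_s: 17.98
eef_pos: [0.4231, 0.1917, 0.028]
eef_rot: [0.0, 0.164, 0.986, 0.0]
wrist_force: [-1.1, 0.2, 5.7]
opening: 0.529
grasp_force: 62.4
time_s: 18.85
eef_pos: [0.4211, 0.1912, 0.2151]
eef_rot: [-0.002, 0.164, 0.986, -0.001]
wrist_force: [-0.3, 0.0, -2.6]
opening: 0.522
grasp_force: 62.9
[0.42125442 0.1912676  0.21532852] 24855 ([0.4156, 0.1926, 0.0974, 0.0723], -19.0) 0.2254560912317886
yaw 161.07 q6 -1.07  units:  [-1.1784, -0.5779, -0.0032] twist 0.8828 (75.9deg) t=18.9
```

```bash
H="python3 -m handwheel"
$H '[[[0,0,-0.2,0],[0,0,-0.2,0],[0,0,-0.2,0],[0,0,-0.2,0]]]'
python3 - <<'E'
from h import *
c=ctrl.camera("top"); P=cloud(c,c["pose"]).reshape(-1,3)
cv2.imwrite("pics/t3.png",cv2.cvtColor(c["color"],cv2.COLOR_RGB2BGR))
n=np.hypot(P[:,0]-.607,P[:,1]-.005)
for lo,hi,r in((.19,.205,.04),(.163,.176,.04),(.105,.12,.18)):
    q=P[(n<r)&(P[:,2]>lo)&(P[:,2]<hi)]; print(lo,len(q),rect(q[:,:2]),q.mean(0).round(4))
go(.6067,.006,.25,85.2)
E
```

```text
time_s: 19.4
eef_pos: [0.4216, 0.1914, 0.2558]
eef_rot: [-0.001, 0.164, 0.986, -0.0]
wrist_force: [0.3, 0.0, -3.2]
opening: 0.525
grasp_force: 63.0
0.19 60 ([0.606, 0.0049, 0.0172, 0.0166], -0.0) [0.6062 0.0053 0.1974]
0.163 153 ([0.6071, 0.0056, 0.0361, 0.0359], -5.4) [0.6049 0.0054 0.1696]
0.105 2821 ([0.6078, 0.0057, 0.3316, 0.0644], -5.0) [0.6057 0.0058 0.1118]
yaw 161.07 q6 -1.07  units:  [-1.1754, -0.5768, 0.0278] twist 0.8828 (75.9deg) t=19.4
```

Middle tier confirmed home: pillar top at 0.170 m, shaft top about 0.198 m, yaw -5°. Now move the top tier over.

```bash
H="python3 -m handwheel"
$H '[[[-0.2,-0.1,0,0.1],[-0.4,-0.2,0,0.2],[-0.5,-0.25,0,0.3],[-0.6,-0.3,0,0.4],[-0.6,-0.3,0,0.5],[-0.6,-0.3,0,0.6],[-0.6,-0.3,0,0.7],[-0.6,-0.3,0,0.88],[-0.6,-0.3,0,0.88],[-0.6,-0.3,0,0.88]]]'
python3 - <<'E'
from h import *
go(.6067,.006,.25,85.1)
E
```

```text
time_s: 20.7
eef_pos: [0.5162, 0.0959, 0.2566]
eef_rot: [-0.001, 0.734, 0.679, -0.001]
wrist_force: [-0.5, 1.0, -1.8]
opening: 0.527
grasp_force: 62.8
yaw 85.49 q6 0.04  units:  [-0.4123, 0.4864, 0.0322] twist 0.0045 (0.4deg) t=20.7
```

```bash
H="python3 -m handwheel"
$H '[[[-0.2,0.25,0,0.004],[-0.41,0.486,0.03,0.004],[-0.41,0.486,0.03,0.004],[-0.41,0.486,0.03,0.004],[-0.41,0.486,0.03,0.004],[-0.41,0.486,0.03,0.004],[-0.41,0.486,0.03,0.004]]]'
$H '[[[0,0,0,0],[0,0,0,0],[0,0,0,0],[0,0,0,0]]]'
python3 - <<'E'
from h import *
go(.6067,.006,.226,85.1)
E
```

```text
time_s: 21.58
eef_pos: [0.6068, 0.0071, 0.252]
eef_rot: [0.0, 0.736, 0.677, 0.0]
wrist_force: [-0.2, -0.1, -3.1]
opening: 0.529
grasp_force: 63.1
time_s: 22.08
eef_pos: [0.607, 0.0063, 0.2515]
eef_rot: [-0.0, 0.737, 0.676, -0.0]
wrist_force: [0.7, -0.9, -2.0]
opening: 0.526
grasp_force: 63.1
yaw 85.09 q6 -0.10  units:  [-0.0017, -0.0013, 0.1273] twist -0.0001 (-0.0deg) t=22.1
```

```bash
H="python3 -m handwheel"
$H '[[[-0.002,-0.001,0.05,0],[-0.002,-0.001,0.1,0],[-0.002,-0.001,0.13,0],[-0.002,-0.001,0.15,0],[-0.002,-0.001,0.15,0],[-0.002,-0.001,0.15,0]]]'
$H '[[[0,0,0.02,0],[0,0,0.03,0],[0,0,0.03,0],[0,0,0.03,0]]]'
```

```text
time_s: 22.82
eef_pos: [0.6068, 0.006, 0.2217]
eef_rot: [0.0, 0.737, 0.676, 0.0]
wrist_force: [-0.3, 0.3, -2.5]
opening: 0.524
grasp_force: 63.2
time_s: 23.32
eef_pos: [0.6068, 0.006, 0.2155]
eef_rot: [-0.0, 0.737, 0.676, -0.0]
wrist_force: [0.5, 0.1, -3.1]
opening: 0.527
grasp_force: 63.2
```

```bash
H="python3 -m handwheel"
$H '[[[0,0,0.02,0],[0,0,0.04,0],[0,0,0.06,0],[0,0,0.075,0],[0,0,0.075,0],[0,0,0.075,0]]]'
$H '[[[0,0,0.01,0],[0,0,0.018,0],[0,0,0.018,0],[0,0,0.018,0]]]'
```

```text
time_s: 24.08
eef_pos: [0.6068, 0.006, 0.2006]
eef_rot: [0.0, 0.737, 0.676, 0.0]
wrist_force: [-0.3, -0.3, -1.9]
opening: 0.524
grasp_force: 63.2
time_s: 24.58
eef_pos: [0.6069, 0.006, 0.198]
eef_rot: [0.0, 0.737, 0.676, 0.0]
wrist_force: [-3.6, 0.4, 6.0]
opening: 0.523
grasp_force: 64.1
```

Top tier seated: contact at exactly the predicted 0.198. Release, retreat, look at the stack and remotes.

```bash
H="python3 -m handwheel"
$H '[[[0,0,0,0],[0,0,0,0],[0,0,0,0],[0,0,0,0],[0,0,0,0]]]' 85
$H '[[[0,0,-0.2,0],[0,0,-0.4,0],[0,0,-0.6,0],[0,0,-0.6,0],[0,0,-0.6,0]]]'
$H '[[[-0.2,-0.1,0,0],[-0.5,-0.3,0,0],[-0.8,-0.45,-0.2,0],[-0.8,-0.45,-0.2,0],[-0.8,-0.45,-0.2,0]]]'
$H '[[[-0.3,-0.2,0,0.1],[-0.6,-0.4,0,0.3],[-0.8,-0.45,0,0.5],[-0.8,-0.45,0,0.7],[-0.8,-0.45,0,0.9],[-0.8,-0.45,0,0.99],[-0.8,-0.45,0,0.99],[-0.8,-0.45,0,0.99],[-0.8,-0.45,0,0.99],[-0.8,-0.45,0,0.99]]]'
cat > look.py <<'E'
from h import *
def blobs(P,C,xy,r=.3,lo=.010,hi=.03,show=1):
    z=P[...,2]; m=((z>lo)&(z<hi)&(np.hypot(P[...,0]-xy[0],P[...,1]-xy[1])<r)).astype(np.uint8)
    m=cv2.morphologyEx(m,cv2.MORPH_OPEN,np.ones((3,3)))
    n,l,s,ce=cv2.connectedComponentsWithStats(m,connectivity=4)
    for i in range(1,n):
        if s[i,4]>150:
            q=P[l==i]; q=q[q[:,2]>np.median(q[:,2])-.004]
            print(ce[i].round(),s[i,4],rect(q[:,:2]),"z %.3f"%np.median(q[:,2]),"rgb",np.median(C[l==i],0))
E
python3 - <<'E'
from look import *
c,T=wrist(); P=cloud(c,T); blobs(P,c["color"],(.5,-.32))
cv2.imwrite("pics/w4.png",cv2.cvtColor(c["color"],cv2.COLOR_RGB2BGR))
c=ctrl.camera("top"); P=cloud(c,c["pose"]).reshape(-1,3)
n=np.hypot(P[:,0]-.607,P[:,1]-.005)
for lo,hi in((.2,.218),(.105,.12)):
    q=P[(n<.18)&(P[:,2]>lo)&(P[:,2]<hi)]; print(lo,len(q),rect(q[:,:2]),q.mean(0).round(4),np.median(q[:,2]))
go(.434,-.253,.2,-2.7);print(ctrl.get_obs()["eef_pos"])
E
```

```text
time_s: 25.2
eef_pos: [0.6067, 0.006, 0.1968]
eef_rot: [-0.0, 0.737, 0.676, -0.0]
wrist_force: [0.6, -0.2, -0.1]
opening: 0.993
grasp_force: 0.0
time_s: 25.82
eef_pos: [0.6065, 0.006, 0.3162]
eef_rot: [-0.0, 0.737, 0.676, -0.0]
wrist_force: [0.5, 0.6, -0.6]
opening: 0.996
grasp_force: 0.0
time_s: 26.45
eef_pos: [0.5027, -0.1469, 0.3564]
eef_rot: [-0.0, 0.738, 0.675, -0.0]
wrist_force: [1.1, 0.4, -0.3]
opening: 0.997
grasp_force: 0.0
time_s: 27.7
eef_pos: [0.4003, -0.2968, 0.3559]
eef_rot: [-0.001, 1.0, 0.002, -0.001]
wrist_force: [0.2, 0.0, -0.0]
opening: 0.999
grasp_force: 0.0
[139.  21.] 4382 ([0.5922, -0.1056, 0.149, 0.0554], 86.4) z 0.018 rgb [225. 232. 231.]
[276.  34.] 2062 ([0.5713, -0.2947, 0.0896, 0.039], 6.0) z 0.018 rgb [216. 202. 190.]
[357.  35.] 2023 ([0.5723, -0.4029, 0.0896, 0.0393], 8.0) z 0.018 rgb [255. 255. 253.]
[484.  18.] 514 ([0.6008, -0.5708, 0.0695, 0.0274], 72.8) z 0.018 rgb [228. 135.  96.]
[417. 115.] 2008 ([0.4665, -0.4961, 0.1055, 0.0387], 21.2) z 0.018 rgb [188.  96. 206.]
[248. 138.] 2999 ([0.4325, -0.2554, 0.1352, 0.044], -1.9) z 0.020 rgb [74. 68. 69.]
[332. 139.] 1578 ([0.4327, -0.3759, 0.0936, 0.0342], 0.5) z 0.018 rgb [255. 251. 138.]
[394. 228.] 174 ([0.2988, -0.4793, 0.0489, 0.0156], -43.9) z 0.022 rgb [226. 211. 190.]
[289. 252.] 1325 ([0.2562, -0.3157, 0.1052, 0.0348], -82.0) z 0.016 rgb [57. 53. 53.]
0.2 974 ([0.6065, 0.0055, 0.11, 0.0469], 85.3) [0.6065 0.0059 0.209 ] 0.2082785314979026
0.105 2627 ([0.6079, 0.0055, 0.3318, 0.0642], -4.9) [0.6028 0.0062 0.1117] 0.11132628036420655
yaw 0.17 q6 0.69  units:  [0.1699, -0.2193, 0.7819] twist 0.0334 (2.9deg) t=27.8
[ 0.4002415  -0.29709419  0.35636317]
```

View pics/w4.png

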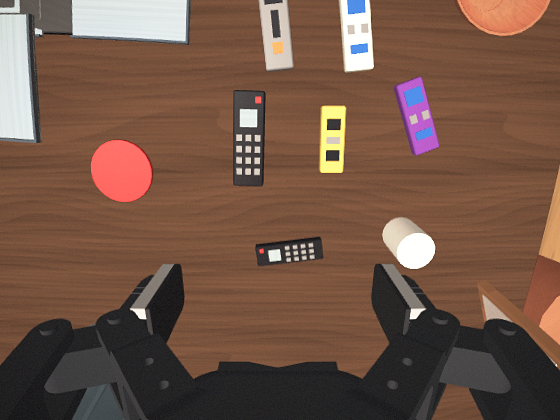

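The view confirms the larger TV remote at (248,138), measured 135×44 mm. The small one is at (289,252), blind at (332,139), fan at (357,35) and soundbar at (276,34). The top tier is home. TV remote first.

```bash
H="python3 -m handwheel"
$H '[[[0.162,-0.208,0.3,0.024],[0.162,-0.208,0.6,0.024],[0.162,-0.208,0.85,0.024],[0.162,-0.208,1,0.024],[0.162,-0.208,1,0.024],[0.162,-0.208,1,0.024]]]'
$H '[[[0,0,0.3,0],[0,0,0.55,0],[0,0,0.68,0],[0,0,0.68,0],[0,0,0.68,0],[0,0,0.68,0]]]'
python3 - <<'E'
from h import *
go(.4325,-.2554,.013,-1.9)
E
```

```text
time_s: 28.55
eef_pos: [0.4333, -0.2567, 0.1585]
eef_rot: [0.001, 1.0, -0.018, 0.001]
wrist_force: [0.8, -0.8, -0.1]
opening: 0.998
grasp_force: 0.0
time_s: 29.3
eef_pos: [0.4339, -0.2572, 0.0231]
eef_rot: [0.001, 1.0, -0.018, 0.001]
wrist_force: [0.1, 0.3, -0.1]
opening: 0.991
grasp_force: 0.0
yaw -2.04 q6 0.84  units:  [-0.0074, -0.0088, 0.0502] twist -0.0016 (-0.1deg) t=29.3
```

```bash
H="python3 -m handwheel"
$H '[[[-0.007,-0.008,0.05,0],[-0.007,-0.008,0.05,0],[-0.007,-0.008,0.05,0],[-0.007,-0.008,0.05,0]]]'
$H '[[[0,0,0,0],[0,0,0,0],[0,0,0,0],[0,0,0,0],[0,0,0,0],[0,0,0,0]]]' 30
$H '[[[0,0,-0.1,0],[0,0,-0.4,0],[0,0,-0.7,0],[0,0,-0.75,0],[0,0,-0.75,0],[0,0,-0.75,0]]]'
python3 - <<'E'
from look import *
s=np.array([.6067,.0052]); a=np.radians(85.2); d=np.array([np.cos(a),np.sin(a)])
for k in(106,-106): print(k,s+d*k/1000)
a=np.radians(-4.9); d=np.array([np.cos(a),np.sin(a)])
for k in(98,-98): print("mid",k,s+d*k/1000)
p=s-np.array([np.cos(np.radians(85.2)),np.sin(np.radians(85.2))])*.106
go(*p,.12,85.2)
E
```

```text
time_s: 29.8
eef_pos: [0.4312, -0.2542, 0.0109]
eef_rot: [0.0, 1.0, -0.018, 0.0]
wrist_force: [-1.0, 0.3, 1.1]
opening: 0.996
grasp_force: 0.0
time_s: 30.55
eef_pos: [0.4314, -0.2545, 0.0112]
eef_rot: [0.0, 1.0, -0.018, 0.0]
wrist_force: [0.0, -0.5, 5.4]
opening: 0.496
grasp_force: 62.0
time_s: 31.3
eef_pos: [0.43, -0.253, 0.1586]
eef_rot: [-0.001, 1.0, -0.018, -0.002]
wrist_force: [-0.8, 0.0, -1.6]
opening: 0.496
grasp_force: 61.6
106 [0.61556985 0.11082824]
-106 [ 0.59783015 -0.10042824]
mid 98 [ 0.70434184 -0.00317086]
mid -98 [0.50905816 0.01357086]
yaw -2.05 q6 0.84  units:  [0.8122, -0.7919, 0.1925] twist -1.0152 (-87.2deg) t=31.3
```

```bash
python3 - <<'E'
from look import *
c=ctrl.camera("scene"); P=cloud(c,c["pose"]); np.savez("s3.npz",P=P)
cv2.imwrite("pics/s3.png",cv2.cvtColor(c["color"],cv2.COLOR_RGB2BGR))
o=ctrl.get_obs(); print(o["q"].round(3),o["eef_pos"])
E
```

```text
[-0.77   0.105  1.867 -0.     1.174  0.836] [ 0.42995983 -0.25309162  0.15853455]
```

View pics/s3.png

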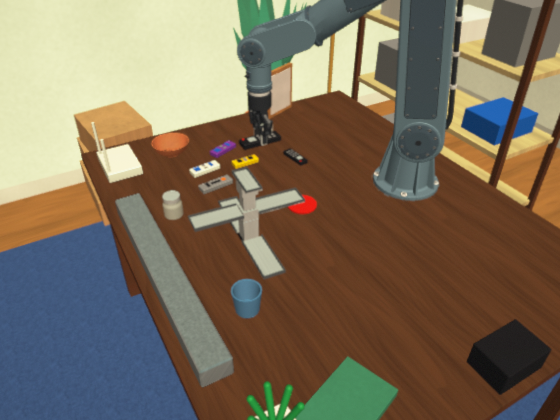

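```bash
python3 - <<'E'
import numpy as np
P=np.load("s3.npz")["P"]
for u,v in((258,50),(262,66),(258,75),(290,52),(310,44),(260,100),(262,118),(245,60)): print(u,v,P[v,u].round(3))
E
```

```text
258 50 [ 0.46  -0.19   0.481]
262 66 [ 0.434 -0.218  0.42 ]
258 75 [ 0.446 -0.221  0.394]
290 52 [ 0.392 -0.13   0.481]
310 44 [ 0.349 -0.097  0.506]
260 100 [ 0.445 -0.214  0.317]
262 118 [ 0.442 -0.208  0.258]
245 60 [ 0.487 -0.219  0.447]
```

The scene view shows the arm carrying the TV remote and the stack standing upright at (248,205). The forearm stays about 0.27 m above the TCP, so it clears the stack. I'll place with the camera side facing outward.

```bash
H="python3 -m handwheel"
$H '[[[0.2,0,-0.1,0.1],[0.2,0,-0.1,0.3],[0.2,0,-0.1,0.5],[0.2,0,-0.1,0.7],[0.2,0,-0.1,0.9],[0.2,0,-0.1,0.99],[0.2,0,-0.1,0.99],[0.2,0,-0.1,0.99],[0.2,0,-0.1,0.99],[0.2,0,-0.1,0.99]]]'
python3 - <<'E'
from h import *
go(.5975,-.1040,.16,-94.8); print(ctrl.get_obs()["q"].round(2))
E
```

```text
time_s: 32.6
eef_pos: [0.4707, -0.2553, 0.1798]
eef_rot: [0.0, 0.726, -0.688, -0.001]
wrist_force: [0.1, 0.1, -0.8]
opening: 0.498
grasp_force: 61.6
yaw -86.95 q6 2.37  units:  [-0.7216, -0.6735, 0.0992] twist 0.0913 (7.8deg) t=32.6
[-0.72  0.16  1.76 -0.    1.23  2.37]
```

```bash
H="python3 -m handwheel"
$H '[[[-0.2,-0.2,0,0.05],[-0.5,-0.45,0,0.09],[-0.72,-0.673,0.1,0.091],[-0.72,-0.673,0.1,0.091],[-0.72,-0.673,0.1,0.091],[-0.72,-0.673,0.1,0.091],[-0.72,-0.673,0.1,0.091]]]'
python3 - <<'E'
from h import *
go(.5975,-.1040,.035,-94.8); print(ctrl.get_obs()["q"].round(2))
E
```

```text
time_s: 33.48
eef_pos: [0.5979, -0.1065, 0.1614]
eef_rot: [0.0, -0.675, 0.738, -0.0]
wrist_force: [0.6, -0.2, -1.3]
opening: 0.493
grasp_force: 61.6
yaw -95.04 q6 2.86  units:  [-0.0127, 0.0033, 0.6318] twist -0.0028 (-0.2deg) t=33.5
[-0.37  0.33  1.59 -0.    1.22  2.86]
```

```bash
H="python3 -m handwheel"
$H '[[[-0.006,0.003,0.2,0],[-0.006,0.003,0.4,0],[-0.006,0.003,0.55,0],[-0.006,0.003,0.63,0],[-0.006,0.003,0.63,0],[-0.006,0.003,0.63,0],[-0.006,0.003,0.63,0]]]'
$H '[[[0,0,0.01,0],[0,0,0.015,0],[0,0,0.015,0],[0,0,0.015,0]]]'
```

```text
time_s: 34.35
eef_pos: [0.599, -0.1043, 0.0365]
eef_rot: [0.001, -0.676, 0.737, -0.001]
wrist_force: [0.4, -0.4, -0.3]
opening: 0.498
grasp_force: 61.6
time_s: 34.85
eef_pos: [0.5978, -0.1038, 0.0318]
eef_rot: [-0.0, -0.676, 0.737, 0.0]
wrist_force: [0.5, 0.1, -1.1]
opening: 0.498
grasp_force: 61.6
```

```bash
H="python3 -m handwheel"
$H '[[[0,0,0.006,0],[0,0,0.012,0],[0,0,0.012,0],[0,0,0.012,0]]]'
```

```text
time_s: 35.35
eef_pos: [0.5978, -0.1038, 0.0295]
eef_rot: [-0.0, -0.676, 0.737, 0.0]
wrist_force: [-0.0, 0.5, -1.0]
opening: 0.495
grasp_force: 61.9
```

```bash
H="python3 -m handwheel"
$H '[[[0,0,0,0],[0,0,0,0],[0,0,0,0],[0,0,0,0]]]' 65
$H '[[[0,0,-0.1,0],[0,0,-0.3,0],[0,0,-0.6,0],[0,0,-0.9,0],[0,0,-1,0],[0,0,-1,0]]]' 85
$H '[[[0.3,0,-0.2,-0.1],[0.6,0.2,-0.35,-0.3],[1,0.5,-0.35,-0.5],[1,0.5,-0.35,-0.7],[1,0.5,-0.35,-0.9],[1,0.5,-0.35,-1],[1,0.5,-0.35,-1],[1,0.5,-0.35,-1],[1,0.5,-0.35,-1],[1,0.5,-0.35,-1]]]'
python3 - <<'E'
from look import *
c,T=wrist(); P=cloud(c,T); blobs(P,c["color"],(.55,-.32))
c=ctrl.camera("top"); P=cloud(c,c["pose"]); blobs(P,c["color"],(.6,-.1),.13,.03,.045)
print(ctrl.get_obs()["eef_pos"])
E
```

```text
time_s: 35.85
eef_pos: [0.5978, -0.1038, 0.0296]
eef_rot: [0.0, -0.676, 0.737, -0.0]
wrist_force: [0.3, -0.8, -0.8]
opening: 0.762
grasp_force: 0.0
time_s: 36.6
eef_pos: [0.5988, -0.1041, 0.2322]
eef_rot: [0.001, -0.676, 0.737, -0.002]
wrist_force: [0.1, 0.0, -1.5]
opening: 0.996
grasp_force: 0.0
time_s: 37.85
eef_pos: [0.4801, -0.2938, 0.297]
eef_rot: [-0.001, 0.997, -0.079, -0.002]
wrist_force: [0.9, -0.2, -0.3]
opening: 0.996
grasp_force: 0.0
[495.  31.] 1236 ([0.6101, -0.5687, 0.0965, 0.0451], 67.7) z 0.019 rgb [246. 159. 114.]
[353.  72.] 2932 ([0.5798, -0.402, 0.1057, 0.0386], 6.7) z 0.018 rgb [255. 255. 255.]
[263.  82.] 3117 ([0.5846, -0.2932, 0.1148, 0.0385], 6.4) z 0.018 rgb [241. 233. 224.]
[120.  99.] 2277 ([0.5985, -0.1021, 0.1575, 0.065], 85.1) z 0.019 rgb [222. 230. 236.]
[433. 153.] 2416 ([0.4674, -0.4965, 0.1047, 0.0388], 21.3) z 0.018 rgb [218. 112. 231.]
[344. 193.] 1806 ([0.4329, -0.3754, 0.0958, 0.0338], 0.5) z 0.018 rgb [255. 255. 160.]
[426. 270.] 234 ([0.3039, -0.4806, 0.0423, 0.0102], -56.6) z 0.023 rgb [240. 229. 212.]
[318. 309.] 1021 ([0.2607, -0.315, 0.104, 0.0273], -82.6) z 0.016 rgb [63. 58. 60.]
[310. 180.] 768 ([0.5971, -0.1062, 0.1342, 0.0443], 85.4) z 0.038 rgb [98. 92. 84.]
[ 0.48045576 -0.29401278  0.29785109]
```

TV remote lies in its tray (z 0.038, aligned 85.4°). Soundbar remote next.

```bash
python3 -c "
from h import *
go(.5846,-.2932,.013,6.4)"
```

```text
yaw -9.10 q6 0.97  units:  [0.5169, -0.0841, 1.4232] twist -0.1804 (-15.5deg) t=38.0
```

```bash
H="python3 -m handwheel"
$H '[[[0.3,-0.05,0.1,-0.1],[0.516,-0.084,0.3,-0.18],[0.516,-0.084,0.6,-0.18],[0.516,-0.084,0.9,-0.18],[0.516,-0.084,1,-0.18],[0.516,-0.084,1,-0.18],[0.516,-0.084,1,-0.18]]]'
$H '[[[0,0,0.2,0],[0,0,0.37,0],[0,0,0.37,0],[0,0,0.37,0],[0,0,0.37,0]]]'
python3 -c "
from h import *
go(.5846,-.2932,.013,6.4)"
```

```text
time_s: 38.83
eef_pos: [0.5872, -0.2954, 0.1027]
eef_rot: [0.002, 0.998, 0.056, 0.002]
wrist_force: [0.3, -0.6, 0.3]
opening: 0.998
grasp_force: 0.0
time_s: 39.45
eef_pos: [0.5872, -0.2952, 0.0284]
eef_rot: [0.001, 0.998, 0.056, 0.002]
wrist_force: [-0.0, -0.7, -0.4]
opening: 0.997
grasp_force: 0.0
yaw 6.46 q6 0.81  units:  [-0.0119, -0.0118, 0.077] twist 0.0007 (0.1deg) t=39.5
```

```bash
H="python3 -m handwheel"
$H '[[[-0.006,-0.005,0.074,0],[-0.006,-0.005,0.074,0],[-0.006,-0.005,0.074,0],[-0.006,-0.005,0.074,0],[-0.006,-0.005,0.074,0]]]'
$H '[[[0,0,0,0],[0,0,0,0],[0,0,0,0],[0,0,0,0],[0,0,0,0],[0,0,0,0]]]' 25
$H '[[[0,0,-0.1,0],[0,0,-0.4,0],[0,0,-0.7,0],[0,0,-0.9,0],[0,0,-0.9,0],[0,0,-0.9,0]]]'
python3 - <<'E'
from h import *
a=np.radians(85.2); p=np.array([.6067,.0052])+.112*np.array([np.cos(a),np.sin(a)]); print(p)
go(*p,.18,85.2)
E
```

```text
time_s: 40.08
eef_pos: [0.5844, -0.2933, 0.0109]
eef_rot: [0.0, 0.998, 0.056, 0.0]
wrist_force: [0.4, -0.2, -0.4]
opening: 0.996
grasp_force: 0.0
time_s: 40.83
eef_pos: [0.5845, -0.2934, 0.0111]
eef_rot: [0.0, 0.998, 0.056, 0.0]
wrist_force: [-0.3, -0.9, 3.4]
opening: 0.43
grasp_force: 62.1
time_s: 41.58
eef_pos: [0.5836, -0.2927, 0.1904]
eef_rot: [-0.0, 0.998, 0.056, -0.0]
wrist_force: [-0.3, 0.7, -0.9]
opening: 0.425
grasp_force: 61.7
[0.61607192 0.1168072 ]
yaw 6.47 q6 0.81  units:  [0.3917, -2.016, 0.0531] twist -0.9161 (-78.7deg) t=41.6
```

```bash
H="python3 -m handwheel"
$H '[[[0,0,-0.2,0],[0,-0.1,-0.45,0],[0.1,-0.4,-0.5,0],[0.2,-0.7,-0.5,0],[0.2,-1,-0.5,0],[0.2,-1,-0.5,0],[0.2,-1,-0.5,0]]]'
$H '[[[0.1,-0.3,0,0],[0.19,-0.6,0,0],[0.19,-0.9,0,-0.1],[0.19,-1,0,-0.3],[0.19,-1,0,-0.5],[0.19,-1,0,-0.7],[0.19,-1,0,-0.916],[0.19,-1,0,-0.916],[0.19,-1,0,-0.916],[0.19,-1,0,-0.916]]]'
python3 - <<'E'
from h import *
go(.6161,.1168,.26,85.2)
E
```

```text
time_s: 42.45
eef_pos: [0.6009, -0.0898, 0.2891]
eef_rot: [-0.0, 0.998, 0.057, -0.001]
wrist_force: [-0.4, -0.5, 0.4]
opening: 0.422
grasp_force: 61.7
time_s: 43.7
eef_pos: [0.6171, 0.1109, 0.2895]
eef_rot: [-0.001, 0.736, 0.677, -0.001]
wrist_force: [-0.0, 0.1, -0.3]
opening: 0.427
grasp_force: 61.8
yaw 85.27 q6 0.07  units:  [0.0291, -0.0069, 0.1473] twist 0.0008 (0.1deg) t=43.7
```

```bash
H="python3 -m handwheel"
$H '[[[0.028,-0.004,0,0],[0.028,-0.004,0.3,0],[0.028,-0.004,0.6,0],[0.028,-0.004,0.8,0],[0.028,-0.004,1,0],[0.028,-0.004,1,0],[0.028,-0.004,1,0]]]'
$H '[[[0,0,0.1,0],[0,0,0.2,0],[0,0,0.25,0],[0,0,0.25,0],[0,0,0.25,0],[0,0,0.25,0]]]'
python3 - <<'E'
from h import *
go(.6161,.1168,.0291,85.2)
E
```

```text
time_s: 44.58
eef_pos: [0.6175, 0.1184, 0.092]
eef_rot: [0.001, 0.737, 0.676, 0.001]
wrist_force: [0.3, 0.2, 1.1]
opening: 0.423
grasp_force: 61.7
time_s: 45.32
eef_pos: [0.617, 0.1188, 0.0414]
eef_rot: [0.0, 0.736, 0.677, 0.0]
wrist_force: [0.3, -0.2, -1.6]
opening: 0.43
grasp_force: 61.7
yaw 85.19 q6 0.09  units:  [-0.0104, -0.0035, 0.0617] twist -0.0001 (-0.0deg) t=45.3
```

```bash
H="python3 -m handwheel"
$H '[[[-0.005,-0.003,0.02,0],[-0.005,-0.003,0.04,0],[-0.005,-0.003,0.045,0],[-0.005,-0.003,0.045,0],[-0.005,-0.003,0.045,0]]]'
$H '[[[0,0,0.006,0],[0,0,0.01,0],[0,0,0.01,0],[0,0,0.01,0]]]'
```

```text
time_s: 45.95
eef_pos: [0.6158, 0.1178, 0.0318]
eef_rot: [0.0, 0.736, 0.677, 0.0]
wrist_force: [0.5, 0.2, -0.4]
opening: 0.427
grasp_force: 61.7
time_s: 46.45
eef_pos: [0.6157, 0.1178, 0.0297]
eef_rot: [0.0, 0.736, 0.677, 0.0]
wrist_force: [-0.1, -0.6, -0.8]
opening: 0.424
grasp_force: 61.7
```

```bash
H="python3 -m handwheel"
$H '[[[0,0,0,0],[0,0,0,0],[0,0,0,0],[0,0,0,0]]]' 60
$H '[[[0,0,-0.1,0],[0,0,-0.3,0],[0,0,-0.6,0],[0,0,-0.9,0],[0,0,-1,0],[0,0,-1,0]]]' 85
$H '[[[0,0,-0.3,0],[-0.2,-0.1,-0.35,0],[-0.5,-0.19,-0.35,0],[-0.85,-0.19,-0.35,0],[-0.85,-0.19,-0.35,0]]]'
$H '[[[-0.3,-0.1,0,0],[-0.6,-0.19,0,0],[-0.85,-0.19,0,0],[-0.85,-0.19,0,0]]]'
$H '[[[-0.3,-0.1,0,0.1],[-0.6,-0.19,0,0.3],[-0.85,-0.19,0,0.5],[-0.85,-0.19,0,0.7],[-0.85,-0.19,0,0.93],[-0.85,-0.19,0,0.93],[-0.85,-0.19,0,0.93],[-0.85,-0.19,0,0.93],[-0.85,-0.19,0,0.93]]]'
python3 - <<'E'
from look import *
c,T=wrist(); P=cloud(c,T); blobs(P,c["color"],(.5,-.38),.22)
cv2.imwrite("pics/w5.png",cv2.cvtColor(c["color"],cv2.COLOR_RGB2BGR))
c=ctrl.camera("top"); P=cloud(c,c["pose"]); print("stand"); blobs(P,c["color"],(.61,.1),.13,.03,.045);blobs(P,c["color"],(.6,-.1),.13,.03,.045)
go(.58,-.402,.013,6.7)
E
```

```text
time_s: 46.95
eef_pos: [0.6157, 0.1178, 0.0297]
eef_rot: [-0.0, 0.736, 0.677, -0.0]
wrist_force: [0.6, 0.3, -0.6]
opening: 0.703
grasp_force: 0.0
time_s: 47.7
eef_pos: [0.6167, 0.1178, 0.2325]
eef_rot: [0.002, 0.736, 0.677, 0.002]
wrist_force: [-0.9, 0.2, -0.1]
opening: 0.993
grasp_force: 0.0
time_s: 48.32
eef_pos: [0.562, -0.0517, 0.2971]
eef_rot: [-0.002, 0.738, 0.675, -0.001]
wrist_force: [-0.2, 0.4, 0.1]
opening: 0.995
grasp_force: 0.0
time_s: 48.82
eef_pos: [0.5104, -0.2167, 0.2975]
eef_rot: [-0.002, 0.738, 0.675, -0.0]
wrist_force: [-0.3, 0.9, 0.3]
opening: 0.997
grasp_force: 0.0
time_s: 49.95
eef_pos: [0.46, -0.379, 0.2981]
eef_rot: [-0.001, 0.999, 0.047, -0.001]
wrist_force: [0.4, 0.0, -0.2]
opening: 0.999
grasp_force: 0.0
[431.  52.] 870 ([0.6175, -0.546, 0.0897, 0.0274], 35.4) z 0.022 rgb [248.  157.5 114. ]
[306.  70.] 2855 ([0.5803, -0.4022, 0.1053, 0.0377], 7.1) z 0.018 rgb [255. 255. 255.]
[118.  62.] 155 ([0.5739, -0.1758, 0.0269, 0.0075], -9.9) z 0.023 rgb [98. 91. 86.]
[368. 170.] 2390 ([0.467, -0.4965, 0.1062, 0.039], 21.5) z 0.018 rgb [230. 123. 241.]
[276. 223.] 1683 ([0.3836, -0.3835, 0.095, 0.034], 0.4) z 0.019 rgb [255. 255. 171.]
stand
[226. 173.] 542 ([0.6152, 0.1187, 0.1156, 0.0383], 85.4) z 0.036 rgb [175. 160. 140.]
[310. 180.] 779 ([0.5972, -0.1063, 0.1343, 0.0449], 85.7) z 0.038 rgb [101.  94.  87.]
yaw 5.47 q6 0.59  units:  [0.5887, 0.1711, 1.4277] twist -0.0143 (-1.2deg) t=50.0
```

Soundbar remote placed. The blind remote has been knocked and is now at (0.384,-0.384). The white fan remote at (306,70) is next; the purple one at (368,170) stays.

```bash
H="python3 -m handwheel"
$H '[[[0.3,0.1,0.1,-0.016],[0.585,0.168,0.3,-0.016],[0.585,0.168,0.6,-0.016],[0.585,0.168,0.9,-0.016],[0.585,0.168,1,-0.016],[0.585,0.168,1,-0.016],[0.585,0.168,1,-0.016]]]'
$H '[[[0,0,0.2,0],[0,0,0.38,0],[0,0,0.38,0],[0,0,0.38,0],[0,0,0.38,0],[0,0,0.38,0]]]'
python3 -c "
from h import *
go(.5803,-.4022,.013,7)"
```

```text
time_s: 50.92
eef_pos: [0.5804, -0.4052, 0.1034]
eef_rot: [0.002, 0.998, 0.058, 0.002]
wrist_force: [-0.4, 0.3, 0.4]
opening: 0.991
grasp_force: 0.0
time_s: 51.68
eef_pos: [0.5797, -0.4043, 0.0256]
eef_rot: [0.001, 0.998, 0.058, 0.001]
wrist_force: [0.0, -0.4, 0.1]
opening: 0.995
grasp_force: 0.0
yaw 6.64 q6 0.68  units:  [0.0039, -0.0105, 0.0632] twist -0.0042 (-0.4deg) t=51.7
```

```bash
H="python3 -m handwheel"
$H '[[[0.004,-0.005,0.052,-0.004],[0.004,-0.005,0.052,-0.004],[0.004,-0.005,0.052,-0.004],[0.004,-0.005,0.052,-0.004],[0.004,-0.005,0.052,-0.004]]]'
$H '[[[0,0,0,0],[0,0,0,0],[0,0,0,0],[0,0,0,0],[0,0,0,0],[0,0,0,0]]]' 25
$H '[[[0,0,-0.1,0],[0,0,-0.4,0],[0,0,-0.7,0],[0,0,-1,0],[0,0,-1,0],[0,0,-1,0]]]'
python3 - <<'E'
from h import *
go(.7043,-.0030,.22,-4.9)
E
```

```text
time_s: 52.3
eef_pos: [0.5796, -0.4026, 0.0135]
eef_rot: [0.0, 0.998, 0.061, 0.0]
wrist_force: [-0.4, -0.0, -0.6]
opening: 0.993
grasp_force: 0.0
time_s: 53.05
eef_pos: [0.5798, -0.4028, 0.0137]
eef_rot: [0.0, 0.998, 0.061, 0.0]
wrist_force: [1.1, -0.9, 3.9]
opening: 0.427
grasp_force: 61.4
time_s: 53.8
eef_pos: [0.5793, -0.4022, 0.2137]
eef_rot: [-0.0, 0.998, 0.061, 0.0]
wrist_force: [0.2, 0.9, -1.1]
opening: 0.425
grasp_force: 61.1
yaw 6.98 q6 0.67  units:  [0.863, -1.905, -0.0315] twist 0.1383 (11.9deg) t=53.8
```

```bash
H="python3 -m handwheel"
$H '[[[0.15,-0.3,0,0],[0.3,-0.6,0,0],[0.43,-0.95,0,0],[0.43,-0.95,0,0],[0.43,-0.95,0,0]]]'
$H '[[[0.15,-0.3,0,0.1],[0.3,-0.6,0,0.138],[0.43,-0.95,0,0.138],[0.43,-0.95,0,0.138],[0.43,-0.95,0,0.138],[0.43,-0.95,0,0.138]]]'
python3 - <<'E'
from h import *
go(.7043,-.0030,.1247,-4.9)
E
```

```text
time_s: 54.42
eef_pos: [0.6413, -0.2016, 0.2114]
eef_rot: [-0.001, 0.998, 0.062, -0.001]
wrist_force: [0.5, -1.2, 0.5]
opening: 0.429
grasp_force: 61.0
time_s: 55.18
eef_pos: [0.7038, -0.007, 0.2127]
eef_rot: [0.0, 0.999, -0.044, -0.0]
wrist_force: [0.5, 0.0, -0.4]
opening: 0.428
grasp_force: 61.0
yaw -5.01 q6 1.48  units:  [0.0011, -0.0205, 0.4402] twist -0.0013 (-0.1deg) t=55.2
```

```bash
H="python3 -m handwheel"
$H '[[[0.001,-0.012,0.1,0],[0.001,-0.012,0.25,0],[0.001,-0.012,0.38,0],[0.001,-0.012,0.38,0],[0.001,-0.012,0.38,0],[0.001,-0.012,0.38,0],[0.001,-0.012,0.38,0]]]'
python3 - <<'E'
from h import *
go(.7043,-.0030,.1247,-4.9)
E
```

```text
time_s: 56.05
eef_pos: [0.7052, -0.0022, 0.1386]
eef_rot: [0.0, 0.999, -0.043, 0.001]
wrist_force: [0.4, 0.1, -0.6]
opening: 0.427
grasp_force: 61.0
yaw -4.88 q6 1.49  units:  [-0.0043, 0.0044, 0.0697] twist 0.0002 (0.0deg) t=56.0
```

```bash
H="python3 -m handwheel"
$H '[[[-0.003,0.003,0.03,0],[-0.003,0.003,0.055,0],[-0.003,0.003,0.055,0],[-0.003,0.003,0.055,0],[-0.003,0.003,0.055,0]]]'
```

```text
time_s: 56.68
eef_pos: [0.704, -0.0026, 0.1265]
eef_rot: [0.0, 0.999, -0.043, 0.0]
wrist_force: [0.6, -0.6, 0.2]
opening: 0.425
grasp_force: 61.0
```

```bash
python3 -c "
from h import *
go(.7043,-.0030,.1251,-4.9)"
```

```text
yaw -4.88 q6 1.48  units:  [0.0016, 0.0019, 0.007] twist 0.0002 (0.0deg) t=56.7
```

```bash
H="python3 -m handwheel"
$H '[[[0,0,0.006,0],[0,0,0.006,0],[0,0,0.006,0]]]'
$H '[[[0,0,0,0],[0,0,0,0],[0,0,0,0],[0,0,0,0]]]' 60
$H '[[[0,0,-0.1,0],[0,0,-0.3,0],[0,0,-0.6,0],[0,0,-0.9,0],[0,0,-0.95,0],[0,0,-0.95,0]]]' 85
$H '[[[-0.2,0.3,0,0],[-0.4,0.6,0,0],[-0.78,0.99,0,0],[-0.78,0.99,0,0],[-0.78,0.99,0,0],[-0.78,0.99,0,0]]]'
$H '[[[-0.2,0.3,0,0],[-0.4,0.6,0,0],[-0.78,0.99,0,0],[-0.78,0.99,0,0],[-0.78,0.99,0,0],[-0.78,0.99,0,0],[-0.78,0.99,0,0]]]'
python3 - <<'E'
from look import *
c,T=wrist(); P=cloud(c,T); blobs(P,c["color"],(.4,-.38),.15)
c=ctrl.camera("top"); P=cloud(c,c["pose"]); print("stand"); blobs(P,c["color"],(.61,.1),.13,.03,.045);blobs(P,c["color"],(.6,-.1),.13,.03,.045);blobs(P,c["color"],(.7,0),.1,.12,.14)
go(.3836,-.3835,.013,.4); print(ctrl.get_obs()["eef_pos"])
E
```

```text
time_s: 57.05
eef_pos: [0.7039, -0.0026, 0.1251]
eef_rot: [-0.0, 0.999, -0.043, 0.0]
wrist_force: [0.4, -0.7, -0.3]
opening: 0.426
grasp_force: 61.0
time_s: 57.55
eef_pos: [0.7039, -0.0026, 0.1252]
eef_rot: [0.0, 0.999, -0.043, 0.0]
wrist_force: [1.0, 0.6, -0.1]
opening: 0.703
grasp_force: 0.0
time_s: 58.3
eef_pos: [0.7043, -0.0026, 0.3174]
eef_rot: [0.0, 0.999, -0.043, 0.002]
wrist_force: [0.4, 0.2, -0.6]
opening: 0.997
grasp_force: 0.0
time_s: 59.05
eef_pos: [0.5311, -0.1864, 0.3138]
eef_rot: [-0.001, 0.999, -0.043, -0.001]
wrist_force: [0.2, 0.0, -0.3]
opening: 0.995
grasp_force: 0.0
time_s: 59.92
eef_pos: [0.3608, -0.3693, 0.3148]
eef_rot: [-0.0, 0.999, -0.041, 0.0]
wrist_force: [-0.5, -0.2, -0.6]
opening: 0.996
grasp_force: 0.0
[370.  78.] 2246 ([0.4667, -0.4954, 0.1047, 0.0359], 22.2) z 0.018 rgb [233. 129. 244.]
[286. 148.] 1873 ([0.3834, -0.3836, 0.0959, 0.0341], 0.4) z 0.018 rgb [255. 255. 179.]
[360. 204.] 153 ([0.3008, -0.4786, 0.0424, 0.0119], -47.9) z 0.023 rgb [251. 244. 231.]
[265. 234.] 583 ([0.2621, -0.3373, 0.0611, 0.0292], -84.0) z 0.016 rgb [76. 71. 72.]
stand
[226. 173.] 541 ([0.6151, 0.1188, 0.1155, 0.0382], 85.0) z 0.036 rgb [180. 165. 144.]
[310. 180.] 781 ([0.5969, -0.1061, 0.134, 0.0446], 85.7) z 0.038 rgb [104.  97.  89.]
[271. 133.] 623 ([0.7042, -0.0026, 0.1056, 0.0379], -5.0) z 0.129 rgb [239. 240. 219.]
yaw -4.72 q6 0.63  units:  [0.1204, 0.0613, 1.5096] twist -0.0596 (-5.1deg) t=60.0
[ 0.36061301 -0.36942612  0.31492544]
```

Fan remote is flat in the middle tray at z 0.129. Blind remote is still at (0.3834,-0.3836).

```bash
H="python3 -m handwheel"
$H '[[[0.12,0.061,0.3,-0.06],[0.12,0.061,0.6,-0.06],[0.12,0.061,0.9,-0.06],[0.12,0.061,1,-0.06],[0.12,0.061,1,-0.06],[0.12,0.061,1,-0.06]]]'
$H '[[[0,0,0.2,0],[0,0,0.4,0],[0,0,0.455,0],[0,0,0.455,0],[0,0,0.455,0],[0,0,0.455,0]]]'
python3 -c "
from h import *
go(.3835,-.3836,.013,.4)"
```

```text
time_s: 60.78
eef_pos: [0.3832, -0.3853, 0.1165]
eef_rot: [0.001, 1.0, 0.003, 0.001]
wrist_force: [0.4, -1.1, -0.4]
opening: 0.998
grasp_force: 0.0
time_s: 61.52
eef_pos: [0.3829, -0.3859, 0.0257]
eef_rot: [0.001, 1.0, 0.002, 0.001]
wrist_force: [0.2, 0.5, -0.7]
opening: 0.996
grasp_force: 0.0
yaw 0.28 q6 0.56  units:  [0.0028, -0.0116, 0.0636] twist -0.0014 (-0.1deg) t=61.5
```

```bash
H="python3 -m handwheel"
$H '[[[0.003,-0.006,0.048,0],[0.003,-0.006,0.048,0],[0.003,-0.006,0.048,0],[0.003,-0.006,0.048,0],[0.003,-0.006,0.048,0]]]'
$H '[[[0,0,0,0],[0,0,0,0],[0,0,0,0],[0,0,0,0],[0,0,0,0],[0,0,0,0]]]' 20
$H '[[[0,0,-0.1,0],[0,0,-0.4,0],[0,0,-0.7,0],[0,0,-1,0],[0,0,-1,0],[0,0,-1,0]]]'
$H '[[[0,0,-0.2,0],[0,0,-0.4,0],[0,0,-0.4,0],[0,0,-0.4,0],[0,0,-0.4,0]]]'
python3 - <<'E'
from h import *
c,T=wrist(); p=ctrl.get_obs()["eef_pos"]; P=cloud(c,T).reshape(-1,3)
q=P[(np.hypot(P[:,0]-p[0],P[:,1]-p[1])<.07)&(abs(P[:,2]-p[2]-.0035)<.004)]; print(p,rect(q[:,:2]))
c=ctrl.camera("top"); P=cloud(c,c["pose"]).reshape(-1,3); n=np.hypot(P[:,0]-.607,P[:,1]-.005)
q=P[(n<.07)&(P[:,2]>.2)&(P[:,2]<.218)]; print(len(q),rect(q[:,:2]),np.median(q[:,2]))
go(.6067,.0055,.3,85.2)
E
```

```text
time_s: 62.15
eef_pos: [0.3828, -0.3837, 0.0146]
eef_rot: [0.0, 1.0, 0.002, 0.0]
wrist_force: [0.7, -0.6, -0.2]
opening: 0.997
grasp_force: 0.0
time_s: 62.9
eef_pos: [0.383, -0.3839, 0.0148]
eef_rot: [0.0, 1.0, 0.002, 0.0]
wrist_force: [0.0, 0.4, 3.8]
opening: 0.378
grasp_force: 60.2
time_s: 63.65
eef_pos: [0.3824, -0.3829, 0.2135]
eef_rot: [-0.001, 1.0, 0.002, -0.0]
wrist_force: [-1.4, 0.7, -1.5]
opening: 0.383
grasp_force: 59.9
time_s: 64.28
eef_pos: [0.3821, -0.3826, 0.2918]
eef_rot: [-0.002, 1.0, 0.002, -0.001]
wrist_force: [-0.2, -0.5, -0.2]
opening: 0.383
grasp_force: 59.9
[ 0.38224108 -0.3827714   0.29220752] ([0.384, -0.3817, 0.0975, 0.0574], -14.8)
974 ([0.6065, 0.0057, 0.1105, 0.047], 85.1) 0.2085958607908297
yaw 0.27 q6 0.56  units:  [1.1309, -1.937, -0.0332] twist -0.9882 (-84.9deg) t=64.4
```

```bash
H="python3 -m handwheel"
$H '[[[0.15,-0.3,0,0],[0.3,-0.6,0,0],[0.56,-0.96,0,0],[0.56,-0.96,0,0],[0.56,-0.96,0,0],[0.56,-0.96,0,0]]]'
$H '[[[0.15,-0.3,0,-0.1],[0.3,-0.6,0,-0.3],[0.56,-0.96,0,-0.5],[0.56,-0.96,0,-0.7],[0.56,-0.96,0,-0.987],[0.56,-0.96,0,-0.987],[0.56,-0.96,0,-0.987],[0.56,-0.96,0,-0.987],[0.56,-0.96,0,-0.987],[0.56,-0.96,0,-0.987]]]'
python3 - <<'E'
from h import *
go(.6065,.0052,.2228,85.15)
E
```

```text
time_s: 65.12
eef_pos: [0.4935, -0.1913, 0.2939]
eef_rot: [-0.0, 1.0, 0.003, -0.001]
wrist_force: [0.6, -0.3, -0.7]
opening: 0.381
grasp_force: 59.9
time_s: 66.38
eef_pos: [0.6048, 0.0005, 0.2943]
eef_rot: [-0.0, 0.738, 0.675, -0.0]
wrist_force: [-0.5, -0.1, -0.9]
opening: 0.377
grasp_force: 60.0
yaw 84.84 q6 -0.11  units:  [0.0242, 0.0063, 0.3576] twist -0.0036 (-0.3deg) t=66.4
```

```bash
H="python3 -m handwheel"
$H '[[[0.022,0.006,0.1,-0.003],[0.022,0.006,0.2,-0.003],[0.022,0.006,0.29,-0.003],[0.022,0.006,0.29,-0.003],[0.022,0.006,0.29,-0.003],[0.022,0.006,0.29,-0.003],[0.022,0.006,0.29,-0.003],[0.022,0.006,0.29,-0.003]]]'
python3 - <<'E'
from h import *
go(.6065,.0052,.2233,85.15)
E
```

```text
time_s: 67.38
eef_pos: [0.6067, 0.0057, 0.2369]
eef_rot: [0.0, 0.735, 0.678, 0.0]
wrist_force: [0.2, -0.2, 0.5]
opening: 0.381
grasp_force: 60.0
yaw 85.36 q6 -0.10  units:  [-0.0027, -0.0008, 0.0682] twist 0.0024 (0.2deg) t=67.4
```

```bash
H="python3 -m handwheel"
$H '[[[-0.002,-0.001,0.03,0.001],[-0.002,-0.001,0.055,0.001],[-0.002,-0.001,0.055,0.001],[-0.002,-0.001,0.055,0.001],[-0.002,-0.001,0.055,0.001]]]'
$H '[[[0,0,0.004,0],[0,0,0.008,0],[0,0,0.008,0],[0,0,0.008,0]]]'
```

```text
time_s: 68.0
eef_pos: [0.6064, 0.0054, 0.2257]
eef_rot: [0.0, 0.736, 0.677, 0.0]
wrist_force: [-0.3, 0.3, -0.5]
opening: 0.379
grasp_force: 60.0
time_s: 68.5
eef_pos: [0.6063, 0.0054, 0.2239]
eef_rot: [-0.0, 0.736, 0.677, -0.0]
wrist_force: [0.7, 0.1, -1.1]
opening: 0.378
grasp_force: 60.0
```

```bash
H="python3 -m handwheel"
$H '[[[0,0,0.004,0],[0,0,0.004,0],[0,0,0.004,0]]]'
$H '[[[0,0,0,0],[0,0,0,0],[0,0,0,0],[0,0,0,0]]]' 60
$H '[[[0,0,-0.1,0],[0,0,-0.3,0],[0,0,-0.6,0],[0,0,-0.6,0]]]' 85
$H '[[[-0.3,-0.3,0,0],[-0.6,-0.6,0,0],[-1,-0.9,0,0],[-1,-0.9,0,0],[-1,-0.9,0,0],[-1,-0.9,0,0]]]'
python3 - <<'E'
from look import *
c=ctrl.camera("top"); P=cloud(c,c["pose"]); C=c["color"]
for a in(((.61,.1),.13,.03,.045),((.6,-.1),.13,.03,.045),((.7,0),.1,.12,.14),((.607,.005),.07,.22,.24)): blobs(P,C,*a)
q=P.reshape(-1,3); n=np.hypot(q[:,0]-.6067,q[:,1]-.0055)
for lo,hi in((.204,.219),(.105,.12)):
    r=q[(n<.18)&(q[:,2]>lo)&(q[:,2]<hi)]; print(lo,rect(r[:,:2]),np.median(r[:,2]))
im=cv2.cvtColor(C,cv2.COLOR_RGB2BGR); s=ctrl.camera("scene")["color"][:,:,::-1]
a=cv2.resize(im[110:310,160:460],(600,400)); b=cv2.resize(s[130:330,130:330],(400,400))
cv2.imwrite("pics/fin.png",cv2.resize(np.hstack([a,b]),(800,320)))
E
```

```text
time_s: 68.88
eef_pos: [0.6063, 0.0054, 0.2231]
eef_rot: [0.0, 0.736, 0.677, -0.0]
wrist_force: [-0.7, 0.7, -0.3]
opening: 0.375
grasp_force: 60.0
time_s: 69.38
eef_pos: [0.6063, 0.0054, 0.2231]
eef_rot: [0.0, 0.736, 0.677, 0.0]
wrist_force: [-0.8, 0.2, 0.7]
opening: 0.707
grasp_force: 0.0
time_s: 69.88
eef_pos: [0.6089, 0.005, 0.3516]
eef_rot: [0.005, 0.736, 0.677, 0.004]
wrist_force: [0.1, -0.2, -0.8]
opening: 0.994
grasp_force: 0.0
time_s: 70.62
eef_pos: [0.4097, -0.1801, 0.3439]
eef_rot: [0.001, 0.737, 0.676, 0.0]
wrist_force: [0.3, 0.6, -0.0]
opening: 0.991
grasp_force: 0.0
[227. 173.] 520 ([0.6152, 0.1179, 0.1147, 0.0379], 84.8) z 0.036 rgb [171. 156. 137.]
[310. 180.] 769 ([0.5971, -0.1061, 0.134, 0.0448], 85.3) z 0.038 rgb [99. 93. 85.]
[271. 133.] 624 ([0.7048, -0.0025, 0.1061, 0.0381], -5.0) z 0.129 rgb [234. 235. 212.]
[265. 163.] 614 ([0.6058, 0.0066, 0.0946, 0.0345], 84.8) z 0.226 rgb [234. 203.  72.]
0.204 ([0.6063, 0.0054, 0.11, 0.047], 85.0) 0.2120687848354199
0.105 ([0.6077, 0.0057, 0.3314, 0.0643], -5.0) 0.11139150603156867
```

View pics/fin.png

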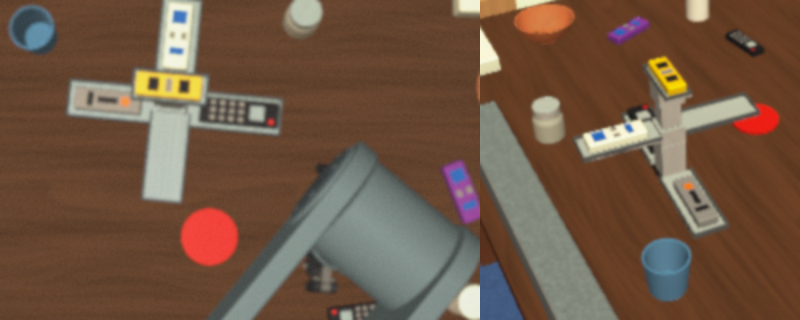

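The pictures show the stack crossed correctly. In the left half, the soundbar remote is at (108,100), TV at (240,112), fan at (178,30) and blind at (170,86), all in their trays. All tray and remote heights match being seated.

```bash
python3 -c "
from bench import ctrl
print(ctrl.hand_in())"
```

```text
the job is handed in; nothing more can be done
None
```

The stand is rebuilt with both loose tiers home, all four remotes lie flat in their trays, the jar, coaster and cup were left untouched, and the job was handed in at about 71 s.

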